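# Load and clamp a cobbler's heel press

### The arm

A 6-joint arm with a two-finger parallel gripper is mounted at the origin on the work surface. World frame = base frame: x ahead of the robot, y to its left, z up, the work surface at z = 0. Lengths are in mm, angles in rad, forces in N, time in s.
With the tool pointing down it reaches from about 300 to 775 mm from the base axis. Payload 14.6 kg.
Tool frame: the origin (TCP) lies midway between the tips of the shut fingers; the grasp point (between the pads) lies 19 mm behind it (manip.grasp_offset is the distance from the TCP to the grasp point, in mm); z points along the fingers, y is the line along which they close (so a half turn about z gives the same grasp; the last joint's range is limited). The gripper opens to 94 mm and grips with 3 to 60 N. Pads are 16 mm wide; open, the fingers measure 119 mm over their backs; the gripper's body (75 mm by 177 mm) begins 78 mm behind the grasp point.
Start: joints at [1.159, 0.3, 1.521, -0, 1.321, -0.067], TCP at [185.902, 517.619, 205.446] pointing down, gripper open.
Joint ranges: [-3.03, 3.03], [-0.79, 2.21], [0.23, 2.52], [-1.04, 4.18], [0, 3.07], [-2.55, 2.55]. Speed limits (rad/s): [2.22, 2.22, 2.57, 3.14, 3.14, 3.14].

### API

Orientations are given as [roll, pitch, yaw] about the fixed x, y, z axes, in that order (R = Rz(yaw) Ry(pitch) Rx(roll)).
In Python, from cell import manip, viewer gives the robot as it stands. The module is installed in compiled form; this text tells all that it offers.
- The arm moves only by the tool move_arm, never from a script. Its argument "moves" is a list of rows, each a list of 4 numbers: the shift along the tool's x, y, z in m, then the turn about the tool's z in rad. A call has 1 to 12 rows; each row is the pose to reach, as a shift and turn from the pose commanded when the call began, along the tool's axes at that moment; what a row does not reach only later rows make up. A row lasts 1/10 s, in which the tool goes at most 50 mm and 8.59 degrees, less where a joint would pass 70% of its speed; a pose out of reach is approached as far as the arm can. A call with a gripper value outside its range is refused whole. "jaw" is the finger opening in m, from 0 to 0.094, set as the call begins (left out, the last holds). The fingers move at their own pace and stop on an object; "squeeze" is the grip in N (left out, the last holds). Time passes only in rows, so rows that repeat a pose let the fingers close. It gives the time, the measured TCP pose, the force, the opening and the grip force at its end, in the units of the state.
- manip.read_state(): the state, without advancing time (a new reading comes with each control period).
- viewer.camera(name): name is "scene" or "top" or "wrist"; returns a dict with "frame" (384x512x3 uint8, blue, green, red), "z_map" (384x512 float32, mm along the optical axis (not along the pixel's ray), 0 where there is no reading), "fx", "fy", "cx", "cy" (pixels), "origin" and "orientation" of the camera in the world. Camera axes: x right, y down, z forward; pixel columns grow to the right and rows downward; lengths in mm; the calibration is good to about 2 mm. A picture is of the moment at which its call begins.
- manip.sign_off(): hands the job in; it is judged then, once.
The state is a dict: "clock": time; "joints": joint angles; "qd": joint speeds; "effort": joint torques, N m; "eef_pos": TCP position; "eef_rot": TCP orientation; "wrist_force": force on the tool from outside, world axes, zero at the start; "moment": the same for the moment, N m; "finger_gap": finger opening in mm; "finger_force": force on a finger pad.
Only numpy, scipy, OpenCV 4.12 (cv2) and the standard library are available. Lean on these libraries where they do the work, as an engineer would, in place of code of your own. Each camera call takes 0.05 s, during which the arm holds its last target. There are 200 camera calls.

### The job

Open the heel press by swinging its black ball lever up, draw its tray all the way out, and lay every loose block heel on the bench in a nest of the tray, each flat on the nest floor with the black rubber tread face down. Then push the tray fully home under the platen and swing the lever all the way down so the press is clamped, leaving the other things on the bench where they are. Move the tray only while the lever is up, and bring the lever down only once the tray is home.

Things in the scene. Friction and masses are not known exactly. Their poses are not given: they have to be found in the camera images.
- press: Dark green iron press, base plate 280 x 340 x 16 mm, two cheeks 136 mm tall at its y = +-150 mm. Fixed, but its place and yaw differ from start to start. Origin on the bench below the cam shaft; x points away from the robot (the tray slides out to -x), y left, z up. The cam shaft runs along y, 112 mm up, and carries the lever outside the left (+y) cheek.
- platen_low (a point): Centre of the underside of the platen, a 70 x 236 mm plate (press x +-35 mm) over the tray's home place, driven by the lever. Underside 69.4 mm above the bench with the lever up, 53.4 mm with it down, where it just pinches heels lying in the nests; it cannot close on a badly seated heel.
- tray (a joint): Slide of the tray along the press's -x, m: 0 fully home under the platen, 0.11 fully out. Stays where it is left; needs about 2 to 4 N. Starts at or near home. It is not to be drawn out, nor the press clamped with it out, while the lever is down.
- tray_bar (a point): Middle of the tray's handle, a round steel bar 12 mm thick and 120 mm long along the press's y, 42 mm above the bench, with 39 mm free between it and the tray's front edge. Moves with the tray: 95 mm in front (press -x) of the middle nest's centre. Axes as the press. Can be pinched from above, one finger before and one behind it.
- lever (a joint): Angle of the lever, rad: 0 fully up (arm 75 degrees above level, leaning to the press's -x), 1.4 fully down (arm 5 degrees below level, ball towards -x). Starts down. Friction holds it where it is left; moving it takes about 7 N at the ball, somewhat more at the end of the closing.
- lever_ball (a point): Centre of the black ball, 32 mm across, at the lever's end, 150 mm from the pivot. At lever angle q it lies at pivot + 150 mm * (-cos(75 deg - q), 0, sin(75 deg - q)) in the press's axes. Only its position is of use.
- lever_pivot (a point): Point on the lever's turning axis (the press's y), abreast of the ball; fixed to the press, 112 mm above the bench.
- heel_a: Red D-shaped block heel 50 x 46 x 28 mm, 70 g: flat breast at one end, half-round (r 23) at the other. One 50 x 46 face is the black rubber tread, the other the cream seat. Origin: middle of the tread face; x to the breast (+25 mm; round end -25), y across the 46 mm width, z from tread to seat (+28). Starts standing on its breast, tread facing roughly away from the robot. May be absent (None).
- heel_b: Block heel like heel_a (same size, frame and black tread), sides tan. Starts standing on its breast, the tread facing roughly away from the robot. May be absent (None from the start).
- heel_c: Block heel like heel_a (same size, frame and black tread), sides red. Starts lying flat, tread down. May be absent (None from the start).
- heel_d: Block heel like heel_a (same size, frame and black tread), sides tan. Starts lying flat, tread up. May be absent (None from the start).
- nest_left (a point): Centre of the floor of the tray's left (+y) nest; axes as the press. The nest is a D-shaped pocket 6 mm deep, 54 x 50 mm (2 mm clear all round), for a heel with its round end towards the handle (-x), breast away (+x); a seated heel's origin lies here, its axes along these. Floor 26 mm above the bench; nests 84 mm apart, leaving 38 mm between neighbouring heels.
- nest_middle (a point): Centre of the floor of the tray's middle nest; axes as the press. The nest is a D-shaped pocket 6 mm deep, 54 x 50 mm (2 mm clear all round), for a heel with its round end towards the handle (-x), breast away (+x); a seated heel's origin lies here, its axes along these. Floor 26 mm above the bench; nests 84 mm apart, leaving 38 mm between neighbouring heels.
- nest_right (a point): Centre of the floor of the tray's right (-y) nest; axes as the press. The nest is a D-shaped pocket 6 mm deep, 54 x 50 mm (2 mm clear all round), for a heel with its round end towards the handle (-x), breast away (+x); a seated heel's origin lies here, its axes along these. Floor 26 mm above the bench; nests 84 mm apart, leaving 38 mm between neighbouring heels.
- glue_jar: Bystander: teal glue jar with a cream lid, 72 mm across, 112 mm tall. To be left where it is. Origin at its underside's centre.
- tack_tin: Bystander: low round brass tack tin, 60 mm across, 14 mm tall, standing among the heels. To be left where it is. Origin at its underside's centre.
- polish_tin: Bystander: black polish tin with a red lid disc, 80 mm across, 24 mm tall. To be left where it is. Origin at its underside's centre.
- screwdriver: Bystander: screwdriver with a blue handle, lying flat. To be left where it is. Origin at its underside's centre. Lies along its x.
- shoe_brush: Bystander: wooden shoe brush, 160 x 52 x 42 mm, bristles down. To be left where it is. Origin at its underside's centre.
- cleaner: Bystander: white bottle with a green cap, 60 mm across, 150 mm tall. To be left where it is. Origin at its underside's centre.
Mind the look-alikes: they are no part of the job. What is shaped like the heel_b but purple is not meant.

How it is judged:
By the outcome, as a careful person would: the job done as asked, in the order asked, and still so for the second after the job is handed in, with the robot touching nothing.
Of heel_a, heel_b, heel_c, heel_d only 2 to 3 are there at a start; the rules pass over those that are not, and their reading is None.
At some moment in a run one of heel_a, heel_b, heel_c, heel_d may be knocked a few centimetres aside while the robot is not near it.
It also fails if it takes over 210 s, if anything falls off the work surface, if the arm or the gripper's body presses on something with over 40 N, if the wrist force passes 120 N, or if a joint passes its speed limit or range.

## Working session

There is one attempt and no reset: what is moved stays moved. The work goes in short steps, Python scripts to look and compute and a tool call to move; the robot and the scene stay as the last step left them, time stands still between calls to the robot, and variables do not carry over. Pictures are saved under pics/ and viewed, at most 14 in all, crops included, and the job is handed in when it is done.

Besides the shell and the picture viewer there is one more tool, called as name(argument=value, ...) on one line, values as JSON. move_arm: Moves the arm, as the interface text tells. Its arguments: {"type":"object","properties":{"moves":{"type":"array"},"jaw":{"type":"number"},"squeeze":{"type":"number"}},"required":["moves"]}

```bash
mkdir -p pics
cat > h.py <<'E'
import numpy as np, cv2
from cell import manip, viewer
from scipy.spatial.transform import Rotation as R
def Rm(o):
    o=np.array(o,float)
    if o.shape==(3,3): return o
    if o.size==4: return R.from_quat(o).as_matrix()
    return R.from_euler('xyz',o).as_matrix()
def cam(n,save=None):
    c=viewer.camera(n)
    if save: cv2.imwrite('pics/'+save,c['frame'])
    z=c['z_map'];v,u=np.indices(z.shape)
    P=np.stack([(u-c['cx'])/c['fx']*z,(v-c['cy'])/c['fy']*z,z],-1)
    W=P@Rm(c['orientation']).T+np.array(c['origin'])
    W[z<=0]=np.nan
    c['W']=W
    return c
E
python3 - <<'E'
from h import *
s=manip.read_state();print(s)
a=cam('scene','s0.png');b=cam('top','t0.png')
for c in(a,b):print(c['origin'],c['orientation'],c['fx'])
np.savez('t0.npz',f=b['frame'],W=b['W']);np.savez('s0.npz',f=a['frame'],W=a['W'])
E
```

```text
{'clock': 0.0, 'joints': array([ 1.15936549e+00,  3.00437540e-01,  1.52157743e+00, -4.04753278e-05,
        1.32078091e+00, -6.65955878e-02]), 'qd': array([ 7.44267102e-04,  9.96097257e-05, -2.01470114e-03,  5.65470169e-04,
        1.50790176e-03, -5.92998736e-05]), 'effort': array([-1.52943799e-04, -5.31795895e+01, -3.52743924e+01,  7.08987191e-02,
        2.42278964e-02, -4.57669034e-05]), 'eef_pos': array([185.81969359, 517.35781742, 204.90630862]), 'eef_rot': array([-3.14038949e+00, -4.09524102e-05,  2.79676742e+00]), 'wrist_force': array([ 0.84589475,  0.4760295 , -0.44654239]), 'moment': array([0.0201713 , 0.02335714, 0.01415465]), 'finger_force': 0.0, 'finger_gap': 94.14902423204273}
[1053.4377541 -898.7565767  833.4018378] [-2.16520074 -0.01510807  0.56559958] 390.6980061721421
[ 411.11042296  -48.36154785 1361.14638842] [-3.05073332  0.01151175 -1.5774805 ] 383.76208706849405
```

View pics/t0.png

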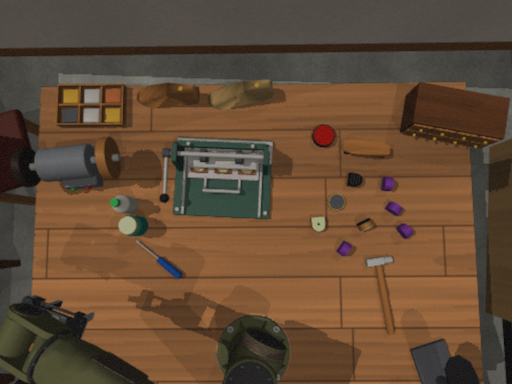

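View pics/s0.png

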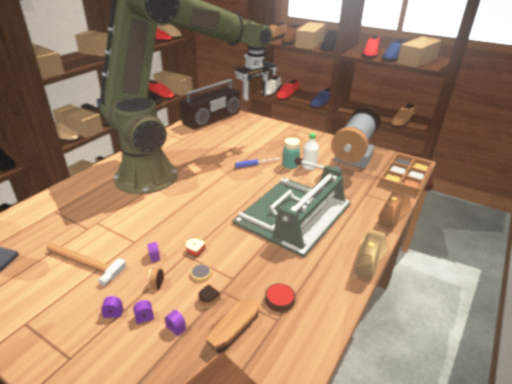

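The top view shows the press around (222,178) with its lever ball at (164,198). The red heel lies seat up at (318,224), a heel lies tread up at (355,180), and a tan heel stands at (366,225). Purple decoys are nearby.

Run:
```python
from h import *
t=np.load('t0.npz');f=t['f'];W=t['W']
hsv=cv2.cvtColor(f,cv2.COLOR_BGR2HSV)
for n,(u,v) in dict(ball=(164,198),piv=(167,153),c=(318,224),d=(355,180),b=(366,225),tack=(337,202),pol=(324,135)).items():
    print(n,W[v,u].round(0),hsv[v,u])
# green base mask
m=((hsv[...,0]>60)&(hsv[...,0]<100)&(hsv[...,1]>60)).astype(np.uint8)
m[:, :150]=0;m[250:]=0
z=W[...,2]
mb=(m>0)&(abs(z-16)<8)
p=W[mb][:,:2].astype(np.float32);print(len(p),p.min(0),p.max(0))
r=cv2.minAreaRect(p);print(r)
# cheeks top
mc=(z>125)&(z<146);mc[:, :165]=0;mc[:,280:]=0;mc[:130]=0;mc[220:]=0
p=W[mc][:,:2].astype(np.float32);print(len(p));print(cv2.minAreaRect(p), cv2.boxPoints(cv2.minAreaRect(p)))
a=f[120:270,150:420];a=cv2.resize(a,None,fx=2.9,fy=2.9,interpolation=cv2.INTER_CUBIC)
cv2.imwrite('pics/t0c.png',a)
```

```text
ball [521. 284. 111.] [128  36  28]
piv [668. 273. 124.] [140  11  68]
c [ 434. -230.   26.] [17 76 54]
d [ 585. -360.   35.] [ 0 25 31]
b [ 429. -390.   49.] [ 14 159 141]
tack [ 510. -299.   19.] [120   8  67]
pol [ 748. -258.   24.] [  0 219 135]
2859 [456.1492  -65.96801] [646.5634  273.79608]
((558.572509765625, 105.2201156616211), (334.1234436035156, 189.92124938964844), 87.23223114013672)
269
((666.845947265625, 107.20838928222656), (344.6252136230469, 68.63562774658203), 87.13187408447266) [[623.94904  -63.171196]
 [692.4987   -66.60554 ]
 [709.74286  277.58798 ]
 [641.1932   281.0223  ]]
```

View pics/t0c.png

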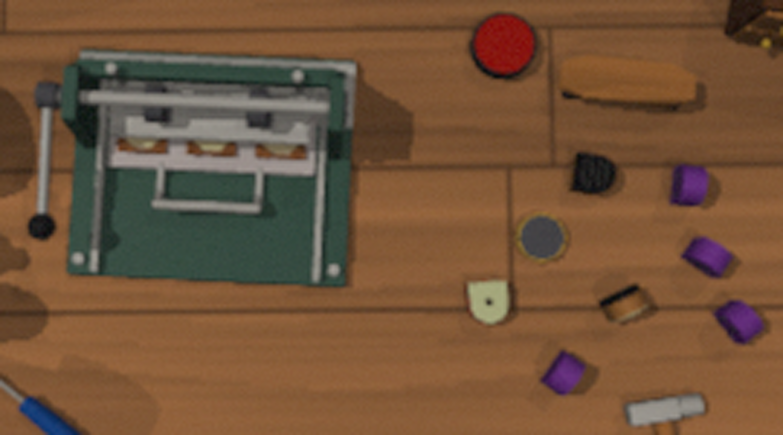

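```bash
cat >> h.py <<'E'
def go(x,y,z,yaw=None):
    s=manip.read_state();p=s['eef_pos'];o=s['eef_rot'];M=Rm(o)
    yw=R.from_matrix(M@np.diag([1,-1,-1])).as_euler('xyz')[2]
    d=M.T@(np.array([x,y,z])-p)/1000
    t=0 if yaw is None else (yw-yaw+np.pi)%(2*np.pi)-np.pi
    print('go',d.round(4),'turn',round(t,3),'rows',round(max(np.linalg.norm(d)/.05,abs(t)/.15),1),'yaw now',round(yw,3),'j6',s['joints'][5].round(2),'t',s['clock'].round(1))
E
python3 -c "
from h import *
go(440,130,400,3.09)"
```

```text
Traceback (most recent call last):
  File "h.py", line 23, in go
    print('go',d.round(4),'turn',round(t,3),'rows',round(max(np.linalg.norm(d)/.05,abs(t)/.15),1),'yaw now',round(yw,3),'j6',s['joints'][5].round(2),'t',s['clock'].round(1))
                                                                                                                                                         ^^^^^^^^^^^^^^^^
AttributeError: 'float' object has no attribute 'round'
```

```bash
sed -i "s/s\['clock'\].round(1)/round(s['clock'],1)/" h.py
python3 -c "
from h import *
go(440,130,400,3.09)"
```

```text
go [-0.3702 -0.2789 -0.1948] turn -0.293 rows 10.1 yaw now 2.797 j6 -0.07 t 0.1
```

move_arm(moves=[[-0.37,-0.279,-0.195,-0.293],[-0.37,-0.279,-0.195,-0.293],[-0.37,-0.279,-0.195,-0.293],[-0.37,-0.279,-0.195,-0.293],[-0.37,-0.279,-0.195,-0.293],[-0.37,-0.279,-0.195,-0.293],[-0.37,-0.279,-0.195,-0.293],[-0.37,-0.279,-0.195,-0.293],[-0.37,-0.279,-0.195,-0.293],[-0.37,-0.279,-0.195,-0.293],[-0.37,-0.279,-0.195,-0.293],[-0.37,-0.279,-0.195,-0.293]], jaw=0.07)

```text
clock: 1.3
eef_pos: [440.2, 129.3, 400.1]
eef_rot: [-3.142, -0.0, 3.088]
wrist_force: [-0.4, 0.3, -1.6]
finger_gap: 70.3
finger_force: 0.0
```

Run:
```python
from h import *
s=manip.read_state();print(s['eef_pos'],s['eef_rot'],s['clock'])
c=cam('wrist','w1.png');print(c['origin'],c['orientation'],c['fx']);np.savez('w1.npz',f=c['frame'],W=c['W'])
```

```text
[440.1824691  129.29494531 400.1470799 ] [-3.14158733e+00 -4.40140778e-04  3.08752169e+00] 1.3
[364.89540067 133.90151015 579.18062163] [2.87964706e+00 2.20076340e-04 1.51651528e+00] 276.95829872076695
```

View pics/w1.png

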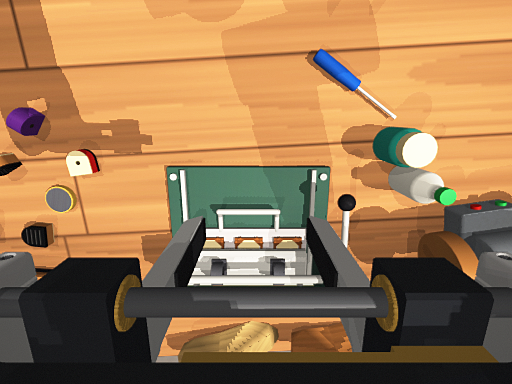

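The wrist view shows the ball at (346,202), the bar from (219,212) to (279,212), and the base plate with corners near (168,167) and (329,167). The red heel is at (82,162), the tin at (60,198) and the tread-up heel at (37,235).

```bash
cat >> h.py <<'E'
def ray(c,u,v,z):
    d=Rm(c['orientation'])@np.array([(u-c['cx'])/c['fx'],(v-c['cy'])/c['fy'],1.]);o=np.array(c['origin'])
    return o+d*(z-o[2])/d[2]
def blob(m,amin=30):
    n,l,st,ce=cv2.connectedComponentsWithStats(m.astype(np.uint8))
    return [(ce[i],st[i],l==i) for i in range(1,n) if st[i,4]>=amin]
E
python3 - <<'E'
from h import *
c=cam('wrist');W=c['W'];f=c['frame'];z=W[...,2];hsv=cv2.cvtColor(f,cv2.COLOR_BGR2HSV)
mb=(f.max(-1)<60);mb[:180]=0;mb[225:]=0;mb[:,:330]=0;mb[:,362:]=0
for ce,st,m in blob(mb): print('ball',ce,st,ray(c,*ce,99),np.nanmedian(z[m]))
# bar: z 48 top
m=(abs(z-45)<8)&(hsv[...,1]<60)&(hsv[...,2]>110);m[:200]=0;m[222:]=0;m[:,:210]=0;m[:,290:]=0
for ce,st,mm in blob(m,10):
    v,u=np.nonzero(mm);print('bar',ce,st,ray(c,*ce,42),ray(c,u.min(),np.mean(v[u<u.min()+4]),42),ray(c,u.max(),np.mean(v[u>u.max()-4]),42))
g=(hsv[...,0]>60)&(hsv[...,0]<95)&(hsv[...,1]>80)&(abs(z-16)<8);g[:,:150]=0;g[:,345:]=0
P=W[g];print(len(P),np.median(P,0))
v,u=np.nonzero(g);us=range(190,310,10)
E_=np.array([ray(c,x,v[u==x].min(),16)[:2] for x in us]);k=np.polyfit(E_[:,1],E_[:,0],1);print('front edge x at y=100',np.polyval(k,100),'slope',k[0])
for row in(175,180,190,200):
    uu=u[v==row];print(row,ray(c,uu.min()-.5,row,16)[:2],ray(c,uu.max()+.5,row,16)[:2])
E
```

```text
ball [345.85217391 203.05652174] [338 195  17  17 230] [524.52260569 290.05587844  99.        ] 111.43410418016401
bar [247.41121495 212.0529595 ] [216 210  64   6 321] [552.30428981 107.71038133  42.        ] [549.49307937  43.3831666   42.        ] [556.24211813 172.32858938  42.        ]
7801 [520.81591155 107.21357478  15.70858728]
front edge x at y=100 462.97792406369695 slope 0.052695136159358905
175 [471.55312311 -56.16937369] [489.21820761 279.11538832]
180 [482.1105617  -57.61070031] [499.85831325 279.2767773 ]
190 [503.64177208 -58.43511477] [521.33602156 277.50495427]
200 [525.5926595  -59.27559836] [543.23238483 275.69859392]
```

```bash
python3 -c "
from h import *
go(524.5,290,200,3.089);go(524.5,290,80,3.089)"
```

```text
go [-0.0772  0.1635  0.1996] turn 0.001 rows 5.4 yaw now 3.09 j6 -1.31 t 1.4
go [-0.0773  0.1635  0.3196] turn 0.001 rows 7.3 yaw now 3.09 j6 -1.31 t 1.4
```

move_arm(moves=[[-0.077,0.1635,0.2,0],[-0.077,0.1635,0.2,0],[-0.077,0.1635,0.2,0],[-0.077,0.1635,0.2,0],[-0.077,0.1635,0.2,0],[-0.077,0.1635,0.2,0],[-0.077,0.1635,0.24,0],[-0.077,0.1635,0.28,0],[-0.077,0.1635,0.32,0],[-0.077,0.1635,0.32,0],[-0.077,0.1635,0.32,0],[-0.077,0.1635,0.32,0]])

```text
clock: 2.6
eef_pos: [525.8, 290.3, 83.0]
eef_rot: [3.14, 0.003, 3.091]
wrist_force: [-0.9, 0.9, -0.7]
finger_gap: 70.1
finger_force: 0.0
```

move_arm(moves=[[0,0,0,0],[0,0,0,0],[0,0,0,0],[0,0,0,0],[0,0,0,0],[0,0,0,0]], jaw=0.02, squeeze=30)

```text
clock: 3.2
eef_pos: [525.2, 288.8, 80.5]
eef_rot: [-3.141, -0.0, 3.09]
wrist_force: [-0.6, -4.4, 3.0]
finger_gap: 30.7
finger_force: 30.0
```

Run:
```python
import numpy as np
# rows: tool x=-press x, z down; from -5deg to 75.5deg
a0=np.radians(-5)
for i in range(1,15):
    a=np.radians(-5+min(81.5,i*6))
    print([round(float(.15*(np.cos(a)-np.cos(a0))),3),0,round(float(-.15*(np.sin(a)-np.sin(a0))),3),0])
```

```text
[0.001, 0, -0.016, 0]
[-0.001, 0, -0.031, 0]
[-0.003, 0, -0.047, 0]
[-0.008, 0, -0.062, 0]
[-0.013, 0, -0.076, 0]
[-0.021, 0, -0.09, 0]
[-0.03, 0, -0.103, 0]
[-0.04, 0, -0.115, 0]
[-0.051, 0, -0.126, 0]
[-0.063, 0, -0.136, 0]
[-0.077, 0, -0.144, 0]
[-0.091, 0, -0.151, 0]
[-0.106, 0, -0.157, 0]
[-0.114, 0, -0.159, 0]
```

move_arm(moves=[[0.001,0,-0.016,0],[-0.001,0,-0.031,0],[-0.003,0,-0.047,0],[-0.008,0,-0.062,0],[-0.013,0,-0.076,0],[-0.021,0,-0.09,0],[-0.03,0,-0.103,0],[-0.04,0,-0.115,0],[-0.051,0,-0.126,0],[-0.063,0,-0.136,0],[-0.077,0,-0.144,0],[-0.091,0,-0.151,0]])

```text
clock: 4.4
eef_pos: [615.4, 283.9, 230.1]
eef_rot: [-3.139, -0.005, 3.09]
wrist_force: [-4.0, -2.2, -14.2]
finger_gap: 29.3
finger_force: 29.5
```

move_arm(moves=[[-0.015,0,-0.006,0],[-0.024,0,-0.008,0],[-0.026,0,-0.008,0],[-0.026,0,-0.008,0],[-0.024,0,-0.008,0]])

```text
clock: 4.9
eef_pos: [639.9, 283.4, 239.7]
eef_rot: [3.141, 0.001, 3.09]
wrist_force: [7.4, -0.5, -1.7]
finger_gap: 20.1
finger_force: 2.9
```

move_arm(moves=[[0,0,0,0],[0,0,0,0],[0,0,0,0],[0,0,-0.04,0],[0,0,-0.08,0],[0,0,-0.08,0]], jaw=0.07)

```text
clock: 5.5
eef_pos: [640.7, 283.7, 326.1]
eef_rot: [3.138, 0.008, 3.09]
wrist_force: [-0.2, 0.4, 0.3]
finger_gap: 64.6
finger_force: 0.0
```

Run:
```python
from h import *
c=cam('top','t1.png');W=c['W'];f=c['frame']
go(552.3,107.7,150,3.089)
```

```text
go [ 0.0797 -0.1806  0.1717] turn 0.001 rows 5.2 yaw now 3.09 j6 -1.15 t 5.5
```

move_arm(moves=[[0.05,-0.05,-0.02,0],[0.1,-0.1,-0.04,0],[0.15,-0.14,-0.06,0],[0.19,-0.164,-0.075,0],[0.19,-0.164,-0.075,0],[0.19,-0.164,-0.075,0],[0.19,-0.164,-0.075,0]])

```text
clock: 6.25
eef_pos: [441.0, 128.9, 395.0]
eef_rot: [3.141, 0.002, 3.089]
wrist_force: [0.7, -0.4, 0.5]
finger_gap: 70.0
finger_force: 0.0
```

Run:
```python
from h import *
c=cam('wrist','w2.png');W=c['W'];f=c['frame'];z=W[...,2]
mb=(f.max(-1)<70)&(z>150)&(z<290);mb[:,:300]=0;mb[:,400:]=0
for ce,st,m in blob(mb,20): print('ball',ce,st,np.nanmedian(W[m],0))
go(552.3,107.7,23,3.089)
```

```text
go [-0.1115 -0.0159  0.3709] turn 0.0 rows 7.8 yaw now 3.089 j6 -1.31 t 6.3
```

View pics/w2.png

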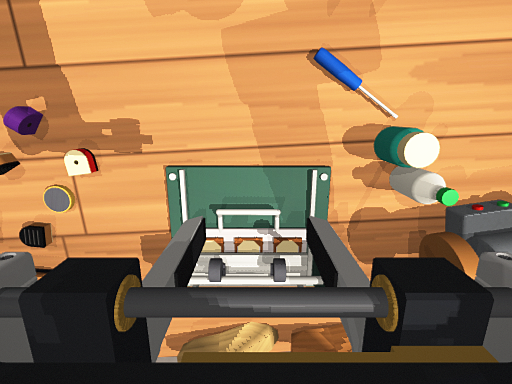

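The platen is raised and the cams have turned. The ball is hidden behind the gripper, so I'll measure it with the fixed cameras.

Run:
```python
from h import *
O=np.array([673.7,282.2,112])
px=np.array([np.cos(.053),-np.sin(.053),0])
t=cam('top');s=cam('scene')
for c,n in((t,'top'),(s,'scene')):
    f=c['frame'];W=c['W']
    for q in (-.1,0,.1,.2,.3,.4):
        a=np.radians(75)-q;P=O+150*(-np.cos(a)*px+np.array([0,0,np.sin(a)]))
        d=Rm(c['orientation']).T@(P-np.array(c['origin']));u,v=c['cx']+c['fx']*d[0]/d[2],c['cy']+c['fy']*d[1]/d[2]
        print(n,q,round(u),round(v),P.round())
    z=W[...,2];m=(f.max(-1)<75)&(abs(W[...,0]-640)<70)&(abs(W[...,1]-282)<30)&(z>200)&(z<300)
    for ce,st,mm in blob(m,5):print(ce,st,np.nanmedian(W[mm],0))
a=np.hstack([cv2.resize(t['frame'][110:230,130:230],(400,480)),cv2.resize(s['frame'][140:240,290:373],(400,480))]);cv2.imwrite('pics/lv.png',a)
```

```text
top -0.1 151 150 [650. 283. 260.]
top 0 151 155 [635. 284. 257.]
top 0.1 151 160 [621. 285. 252.]
top 0.2 152 165 [607. 286. 246.]
top 0.3 152 170 [594. 286. 239.]
top 0.4 153 174 [582. 287. 230.]
[153.32673267 160.17821782] [148 155  13  11 101] [618.21125819 276.7283343  261.03382399]
scene -0.1 334 131 [650. 283. 260.]
scene 0 330 131 [635. 284. 257.]
scene 0.1 326 131 [621. 285. 252.]
scene 0.2 322 132 [607. 286. 246.]
scene 0.3 319 133 [594. 286. 239.]
scene 0.4 315 134 [582. 287. 230.]
[326.05555556 131.27777778] [324 129   6   5  18] [624.77833565 270.38836003 258.13536667]
```

View pics/lv.png

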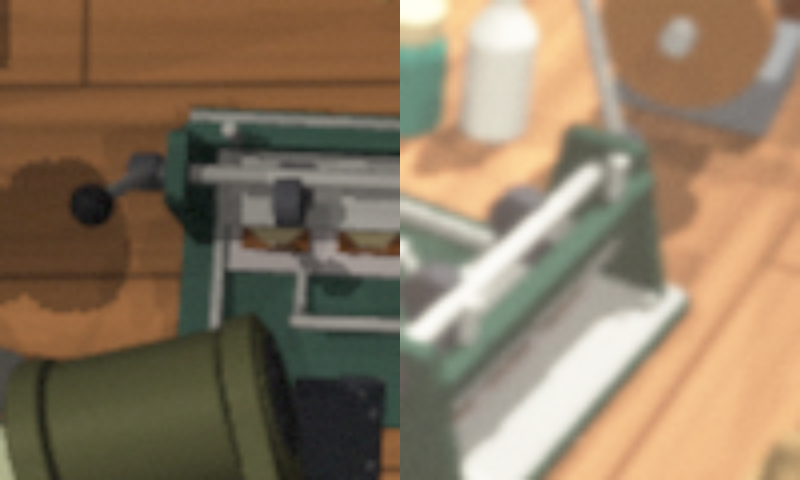

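The lever stands about 0.1 rad short of fully up. I'll push the ball home with closed fingers.

```bash
python3 -c "
from h import *
go(575,286,245,3.089);go(613,284,245,3.089)"
```

```text
go [-0.1246  0.1628  0.1476] turn 0.001 rows 5.1 yaw now 3.09 j6 -1.31 t 6.4
go [-0.1627  0.1628  0.1476] turn 0.001 rows 5.5 yaw now 3.09 j6 -1.31 t 6.4
```

move_arm(moves=[[-0.1,0.12,0.1,0],[-0.1,0.12,0.1,0],[-0.1,0.12,0.1,0],[-0.1,0.12,0.1,0],[-0.125,0.163,0.148,0],[-0.125,0.163,0.148,0],[-0.135,0.163,0.148,0],[-0.145,0.163,0.148,0],[-0.155,0.163,0.148,0],[-0.163,0.163,0.148,0],[-0.163,0.163,0.148,0]], jaw=0)

```text
clock: 7.5
eef_pos: [610.3, 285.3, 244.3]
eef_rot: [-3.14, -0.011, 3.092]
wrist_force: [-28.2, -2.3, 11.4]
finger_gap: 0.4
finger_force: 14.9
```

move_arm(moves=[[-0.003,0,0,0],[-0.006,0,0,0],[-0.006,0,0,0]])

```text
clock: 7.8
eef_pos: [611.2, 285.4, 244.4]
eef_rot: [-3.137, -0.023, 3.094]
wrist_force: [-72.8, -8.2, 21.2]
finger_gap: 0.5
finger_force: 37.0
```

```bash
python3 -c "
from h import *
go(577,106.4,200,3.089);go(577,106.4,28,3.089)"
```

```text
go [ 0.0246 -0.1802  0.0459] turn 0.005 rows 3.8 yaw now 3.094 j6 -1.14 t 7.8
go [ 0.0205 -0.1793  0.2178] turn 0.005 rows 5.7 yaw now 3.094 j6 -1.14 t 7.8
```

move_arm(moves=[[0.03,0,0,0],[0.034,-0.05,0.02,0],[0.034,-0.1,0.045,0],[0.034,-0.15,0.045,0],[0.034,-0.179,0.045,0],[0.034,-0.179,0.045,0],[0.034,-0.179,0.045,0]])

```text
clock: 8.5
eef_pos: [576.0, 106.5, 199.9]
eef_rot: [-3.141, -0.002, 3.089]
wrist_force: [0.6, -0.1, -0.6]
finger_gap: 0.8
finger_force: 0.0
```

```bash
python3 -c "
from h import *
go(577,106.4,28,3.089)
c=cam('wrist','w3.png')
W=c['W'];f=c['frame'];z=W[...,2];hsv=cv2.cvtColor(f,cv2.COLOR_BGR2HSV)
m=(abs(z-45)<8)&(hsv[...,1]<60)&(hsv[...,2]>110)
for ce,st,mm in blob(m,60): print(ce,st,np.nanmedian(W[mm],0),ray(c,*ce,42))
"
```

```text
go [-0.0013 -0.      0.1719] turn -0.0 rows 3.4 yaw now 3.089 j6 -1.4 t 8.5
[508.96527778 112.27083333] [505  95   7  34 144] [511.7753795  407.96492747  40.40362698] [511.56280992 407.30286497  42.        ]
[254.89349112 160.03550296] [ 202  155  107   14 1014] [551.15689178 107.26154014  46.7343261 ] [551.97412887 107.23612351  42.        ]
```

View pics/w3.png

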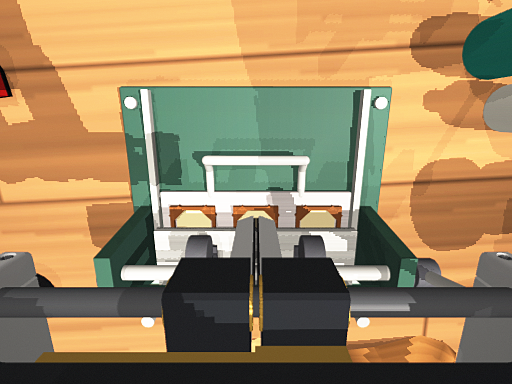

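The bar runs from (205,160) to (307,160), with its centre at world (552,107), as measured before. I'll hook it from behind and pull.

move_arm(moves=[[-0.001,0,0.05,0],[-0.001,0,0.1,0],[-0.001,0,0.14,0],[-0.001,0,0.172,0],[-0.001,0,0.172,0],[-0.001,0,0.172,0]])

```text
clock: 9.15
eef_pos: [577.0, 107.4, 29.8]
eef_rot: [-3.142, -0.0, 3.091]
wrist_force: [0.3, 0.2, 1.1]
finger_gap: 0.5
finger_force: 0.0
```

move_arm(moves=[[0.012,0,0,0],[0.024,0,0,0],[0.036,0,0,0],[0.048,0,0,0],[0.06,0,0,0],[0.072,0,0,0],[0.082,0,0,0],[0.092,0,0,0],[0.1,0,0,0],[0.105,0,0,0],[0.107,0,0,0],[0.107,0,0,0]])

```text
clock: 10.35
eef_pos: [474.1, 111.9, 30.5]
eef_rot: [3.14, 0.011, 3.09]
wrist_force: [29.5, -0.3, -17.9]
finger_gap: 0.5
finger_force: 14.7
```

move_arm(moves=[[-0.01,0,0,0],[-0.01,0,-0.05,0],[-0.01,0,-0.1,0],[-0.01,0,-0.15,0],[-0.01,0,-0.2,0],[-0.01,-0.05,-0.22,0],[-0.01,-0.1,-0.24,0],[-0.01,-0.15,-0.26,0],[-0.01,-0.2,-0.3,0],[-0.01,-0.25,-0.3,0],[-0.01,-0.3,-0.3,0],[-0.01,-0.35,-0.3,0]], jaw=0.08)

```text
clock: 11.55
eef_pos: [462.2, -218.4, 329.6]
eef_rot: [3.142, -0.0, 3.09]
wrist_force: [1.2, 0.3, -0.2]
finger_gap: 80.1
finger_force: 0.0
```

move_arm(moves=[[0,-0.045,0,0],[0,-0.045,0,0],[0,-0.045,0,0]])

```text
clock: 11.85
eef_pos: [460.1, -262.0, 328.5]
eef_rot: [3.141, -0.001, 3.088]
wrist_force: [0.4, 0.3, -0.5]
finger_gap: 79.9
finger_force: 0.0
```

Run:
```python
from h import *
c=cam('wrist','w4.png');np.savez('w4.npz',**{k:np.array(v) for k,v in c.items()})
t=cam('top','t4.png')
s=manip.read_state();print(s['eef_pos'],s['clock'])
```

```text
[ 460.60502473 -260.67980109  329.03941035] 11.95
```

View pics/w4.png

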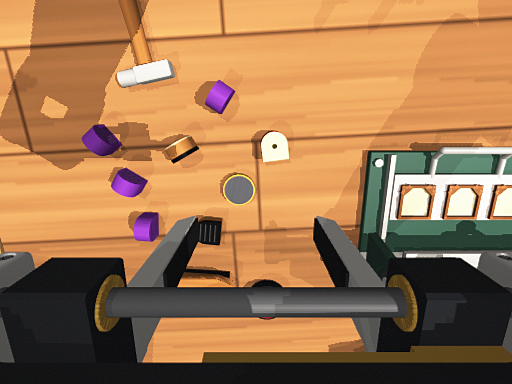

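Red heel c is at (274,147), seat up with its round end towards the robot. Tan heel b stands at (181,150) with its tread towards +x. Tread-up heel d is at (210,231). The nests at right are empty.

```bash
cat >> h.py <<'E'
def press():  # press yaw, pivot
    return -.053,np.array([673.7,282.2])
def P2W(x,y,slide=0):  # press xy relative pivot-x, tray centre y -> world ; lever at y=+180.7
    p,O=press();return O+np.array([np.cos(p),np.sin(p)])*x+np.array([-np.sin(p),np.cos(p)])*(y-180.7)
def outline(c,m,z):
    v,u=np.nonzero(cv2.morphologyEx(m.astype(np.uint8),cv2.MORPH_CLOSE,np.ones((5,5))))
    return np.array([ray(c,a,b,z)[:2] for a,b in zip(u,v)],np.float32)
def dpose(Q,sub=None):
    # D shape: rect box + round end from area asymmetry; returns centre, yaw of breast direction
    r=cv2.minAreaRect(Q);ctr=np.array(r[0]);best=None
    for k in range(4):
        a=np.radians(r[2]+90*k);e=np.array([np.cos(a),np.sin(a)]);n=np.array([-e[1],e[0]])
        q=(Q-ctr);L=(q@e).max()-(q@e).min()
        w=q[(q@e)>L/2-6];sp=(w@n).max()-(w@n).min()
        w2=q[(q@e)<-L/2+6];sp2=(w2@n).max()-(w2@n).min()
        if best is None or sp-sp2>best[0]: best=(sp-sp2,a,L,sp,sp2)
    return ctr,np.arctan2(np.sin(best[1]),np.cos(best[1])),r[1],best
E
python3 - <<'E'
from h import *
d=np.load('w4.npz');c={k:d[k] for k in d.files}
f=c['frame'];W=c['W'];z=W[...,2];hsv=cv2.cvtColor(f,cv2.COLOR_BGR2HSV)
m=(hsv[...,1]<110)&(hsv[...,2]>140)&(abs(z-28)<6);m[:120]=0;m[175:]=0;m[:,:250]=0;m[:,300:]=0
for ce,st,mm in blob(m,100):
    Q=outline(c,mm,28);print('c',ce,st,np.nanmedian(z[mm]),dpose(Q))
# heel_b tan/standing points high
m=(z>35);m[:125]=0;m[175:]=0;m[:,:155]=0;m[:,205:]=0
for ce,st,mm in blob(m,30):
    p=W[mm];print('b',ce,st,p.mean(0),p.min(0),p.max(0),cv2.minAreaRect(p[:,:2].astype(np.float32)))
blk=(f.max(-1)<60)&(z>3)&(z<60);blk[:125]=0;blk[175:]=0;blk[:,:155]=0;blk[:,205:]=0
for ce,st,mm in blob(blk,10): print('tread',ce,st,np.nanmean(W[mm],0))
# heel d
m=(f.max(-1)<70)&(abs(z-28)<7);m[:210]=0;m[255:]=0;m[:,:195]=0;m[:,225:]=0
for ce,st,mm in blob(m,30):print('d',ce,st,np.nanmean(W[mm],0))
# nests
for y in(84,0,-84):print('nest',P2W(-110,y))
m=(hsv[...,1]<110)&(hsv[...,2]>120)&(z>15)&(z<33);m[:180]=0;m[225:]=0;m[:,:395]=0
for ce,st,mm in blob(m,100):print('nestblob',ce,st,np.nanmedian(W[mm],0),ray(c,*ce,26))
E
```

```text
c [274.117737   146.77828746] [261 132  28  30 654] 27.80848331953601 (array([ 435.08789062, -228.40534973]), np.float64(0.0826939231989697), (48.186134338378906, 44.758644104003906), (np.float64(15.21786493482223), np.float64(0.0826939231989697), np.float64(48.1861315445771), np.float64(44.271371965569536), np.float64(29.053507030747305)))
b [178.44549763 149.72511848] [164 137  30  26 422] [ 431.08748792 -388.03038187   45.70101396] [ 411.3661461  -414.9836756    35.05920299] [ 452.2275472  -366.06122462   51.34529126] ((432.5318908691406, -390.51416015625), (28.08163070678711, 42.88677978515625), 26.120079040527344)
tread [184.74757282 154.15533981] [172 146  26  17 103] [ 439.35008239 -379.40987268   41.51769212]
d [209.37608696 231.63478261] [198 220  23  25 460] [ 587.58561113 -354.63233519   27.51743566]
nest [558.7317579  191.46305433]
nest [554.28184189 107.58100472]
nest [549.83192587  23.6989551 ]
nestblob [450.06505027 197.70254287] [ 395  180  117   45 1691] [540.51416345  74.81471924  25.53320141] [545.67090486  87.18002091  26.        ]
nestblob [415.28461538 202.59692308] [401 188  29  28 650] [551.62752824  25.32498858  26.01083663] [551.61994983  25.05946251  26.        ]
nestblob [461.62635659 202.48682171] [447 188  29  28 645] [556.12221373 109.62823497  26.07150845] [555.96583375 109.37869066  26.        ]
nestblob [503.72660099 203.44581281] [493 188  19  28 406] [562.62938647 186.27473241  25.97954152] [561.95834149 186.34435617  26.        ]
```

```bash
python3 -c "
from h import *
go(444,-227.7,70,3.2246);go(444,-227.7,10,3.2246)"
```

```text
go [0.0182 0.032  0.2591] turn -0.134 rows 5.2 yaw now 3.091 j6 -2.1 t 11.9
go [0.0181 0.032  0.3191] turn -0.134 rows 6.4 yaw now 3.091 j6 -2.1 t 11.9
```

move_arm(moves=[[0.018,0.032,0.26,-0.134],[0.018,0.032,0.26,-0.134],[0.018,0.032,0.26,-0.134],[0.018,0.032,0.26,-0.134],[0.018,0.032,0.26,-0.134],[0.018,0.032,0.26,-0.134],[0.018,0.032,0.29,-0.134],[0.018,0.032,0.319,-0.134],[0.018,0.032,0.319,-0.134],[0.018,0.032,0.319,-0.134]])

```text
clock: 12.95
eef_pos: [445.2, -228.8, 11.8]
eef_rot: [-3.141, 0.001, -3.059]
wrist_force: [-0.2, 0.5, 1.0]
finger_gap: 79.9
finger_force: 0.0
```

move_arm(moves=[[0,0,0,0],[0,0,0,0],[0,0,0,0],[0,0,0,0],[0,0,0,0],[0,0,-0.04,0],[0,0,-0.09,0],[0,0,-0.11,0],[0,0,-0.11,0]], jaw=0.035, squeeze=20)

```text
clock: 13.85
eef_pos: [445.4, -229.4, 122.9]
eef_rot: [-3.139, 0.004, -3.059]
wrist_force: [-1.0, -0.8, -1.4]
finger_gap: 45.7
finger_force: 20.0
```

```bash
python3 -c "
from h import *
w=P2W(-110+9,-84);print(w)
go(w[0]-40,w[1],230,3.089)
go(w[0],w[1],80,3.089)"
```

```text
[558.81928833  23.22217839]
go [-0.0944  0.2454 -0.1074] turn 0.135 rows 5.7 yaw now -3.059 j6 -2.2 t 13.8
go [-0.1336  0.2426  0.0427] turn 0.135 rows 5.6 yaw now -3.059 j6 -2.2 t 13.8
```

move_arm(moves=[[-0.03,0.03,-0.05,0.0],[-0.06,0.07,-0.08,0.05],[-0.094,0.12,-0.107,0.1],[-0.094,0.17,-0.107,0.135],[-0.094,0.22,-0.107,0.135],[-0.094,0.245,-0.107,0.135],[-0.094,0.245,-0.107,0.135],[-0.094,0.245,-0.107,0.135],[-0.094,0.245,-0.107,0.135]])

```text
clock: 14.75
eef_pos: [517.7, 22.4, 226.0]
eef_rot: [-3.141, -0.002, 3.088]
wrist_force: [-0.4, -0.2, 0.2]
finger_gap: 46.1
finger_force: 20.0
```

```bash
cat >> h.py <<'E'
def nests(c):
    f=c['frame'];W=c['W'];z=W[...,2];hsv=cv2.cvtColor(f,cv2.COLOR_BGR2HSV)
    m=(hsv[...,1]<110)&(hsv[...,2]>120)&(abs(z-26)<4)&(W[...,0]>500)&(W[...,0]<600)&(W[...,1]>-20)&(W[...,1]<230)
    for ce,st,mm in blob(m,150):
        if st[4]<6000: Q=outline(c,mm,26);print('nest',ce.round(),st,dpose(Q)[:3])
E
python3 -c "
from h import *
c=cam('wrist','w5.png');nests(c)
print(manip.read_state()['eef_pos'])
for y in(84,0,-84):print('nest',P2W(-110,y))
"
```

```text
nest [322. 176.] [ 227  155  180   63 3955] (array([542.79650879, 107.07617188]), np.float64(1.5175590708139401), (250.4591827392578, 90.17176818847656))
nest [317. 196.] [ 299  177   36   36 1124] (array([554.38287354, 107.49394226]), np.float64(-0.053315153442841344), (48.81535339355469, 51.718605041503906))
nest [376. 196.] [ 358  177   36   36 1098] (array([558.89581299, 192.13215637]), np.float64(-0.053247642309207664), (47.59626007080078, 51.71168899536133))
[517.74907647  21.99992352 226.20331239]
nest [558.7317579  191.46305433]
nest [554.28184189 107.58100472]
nest [549.83192587  23.6989551 ]
```

View pics/w5.png

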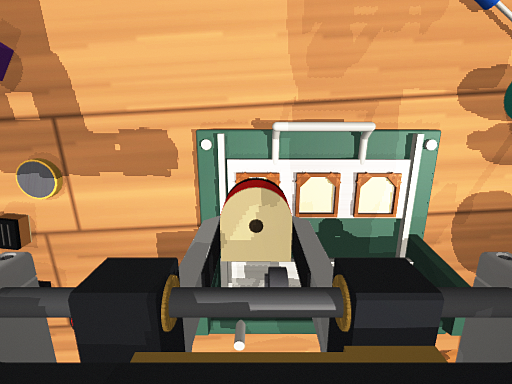

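The nests match the prediction to within 1 mm, and heel c is held level with its seat face at (256,225). Next I'll measure how far it sits from the TCP in the hand.

```bash
cat >> h.py <<'E'
def inhand(c):
    s=manip.read_state();p=s['eef_pos'];f=c['frame'];W=c['W'];z=W[...,2];hsv=cv2.cvtColor(f,cv2.COLOR_BGR2HSV)
    m=(abs(W[...,0]-p[0])<60)&(abs(W[...,1]-p[1])<40)&(z>p[2]+5)&(z<p[2]+30)&(hsv[...,0]>15)&(hsv[...,0]<40)&(hsv[...,2]>120)
    for ce,st,mm in blob(m,300):
        zz=np.nanmedian(z[mm]);q=dpose(outline(c,mm,zz));r=q[0]-p[:2];yw=q[1]
        print('heel seat z-tcp',zz-p[2],q[:3],'rel tcp',r,'along',r@[np.cos(-.053),np.sin(-.053)],'across',r@[.053,.9986])
E
python3 -c "
from h import *
c=cam('wrist');inhand(c)
go(558.8,23.3,60,3.089);go(558.8,23.3,37,3.089)
"
```

```text
heel seat z-tcp 17.218653917682474 (array([507.84289551,  22.95767784]), np.float64(-0.05402914693109142), (45.162052154541016, 48.76417541503906)) rel tcp [-9.93362568  1.07794711] along -9.976781625719019 across 0.5499558211462979
go [-0.041   0.0037  0.1664] turn -0.002 rows 3.4 yaw now 3.087 j6 -1.54 t 14.8
go [-0.0411  0.0037  0.1894] turn -0.002 rows 3.9 yaw now 3.087 j6 -1.54 t 14.8
```

move_arm(moves=[[-0.042,0.004,0.05,0],[-0.042,0.004,0.1,0],[-0.042,0.004,0.14,0],[-0.042,0.004,0.16,0],[-0.042,0.004,0.165,0],[-0.042,0.004,0.17,0],[-0.042,0.004,0.175,0],[-0.042,0.004,0.18,0],[-0.042,0.004,0.185,0],[-0.042,0.004,0.188,0],[-0.042,0.004,0.188,0],[-0.042,0.004,0.188,0]])

```text
clock: 16.05
eef_pos: [560.2, 24.5, 39.1]
eef_rot: [-3.141, 0.0, 3.089]
wrist_force: [2.3, -4.4, -2.9]
finger_gap: 46.0
finger_force: 20.0
```

```bash
python3 -c "
from h import *
s=manip.read_state();print(s['eef_pos'],s['wrist_force'],s['finger_gap']);go(559.8,23.2,36.8,3.089)"
```

```text
[560.15422336  24.51094596  39.08029991] [ 2.32990286 -4.42429967 -2.90805428] 46.044810035238044
go [ 0.0003 -0.0013  0.0023] turn -0.0 rows 0.1 yaw now 3.089 j6 -1.54 t 16.1
```

move_arm(moves=[[0,-0.0013,0,0],[0,-0.0013,0.001,0],[0,-0.0013,0.002,0],[0,-0.0013,0.002,0]])

```text
clock: 16.45
eef_pos: [559.8, 23.8, 36.9]
eef_rot: [3.141, -0.0, 3.089]
wrist_force: [0.6, -0.2, -0.4]
finger_gap: 45.7
finger_force: 20.0
```

move_arm(moves=[[0,0,0,0],[0,0,0,0],[0,0,-0.02,0],[0,0,-0.06,0],[0,0,-0.1,0],[0,0,-0.15,0],[0,0,-0.19,0],[0.04,0,-0.19,0],[0.04,0,-0.19,0],[0.04,0,-0.19,0]], jaw=0.065)

```text
clock: 17.45
eef_pos: [519.9, 25.8, 227.5]
eef_rot: [3.142, 0.001, 3.089]
wrist_force: [0.2, -0.4, 0.6]
finger_gap: 65.1
finger_force: 0.0
```

```bash
cat >> h.py <<'E'
def seated(c):
    f=c['frame'];W=c['W'];z=W[...,2];hsv=cv2.cvtColor(f,cv2.COLOR_BGR2HSV)
    m=(abs(z-54)<9)&(hsv[...,0]>15)&(hsv[...,0]<45)&(hsv[...,2]>110)&(W[...,0]>500)&(W[...,0]<600)&(W[...,1]>-20)&(W[...,1]<230)
    for ce,st,mm in blob(m,150):
        v,u=np.nonzero(mm);A=np.c_[W[mm][:,:2]-W[mm][:,:2].mean(0),np.ones(mm.sum())];k=np.linalg.lstsq(A,z[mm],rcond=None)[0]
        print('seated',ce.round(),dpose(outline(c,mm,54))[:3],'z',k[2].round(1),'tilt',k[:2].round(3))
E
python3 -c "
from h import *
c=cam('wrist','w6.png');seated(c)
go(430,-290,250,3.089)"
```

```text
seated [255. 200.] (array([550.39886475,  24.428442  ]), np.float64(-0.05286348132196419), (44.587806701660156, 48.52268981933594)) z 53.8 tilt [-0.003 -0.003]
go [ 0.0735 -0.3201 -0.0229] turn -0.0 rows 6.6 yaw now 3.089 j6 -1.54 t 17.5
```

Heel c is seated: seat height 53.8 mm, no tilt. Next is heel b.

```bash
python3 -c "
from h import *
go(398,-407,250,2.025)"
```

```text
go [ 0.0993 -0.4386 -0.0229] turn 1.064 rows 9.0 yaw now 3.089 j6 -1.54 t 17.5
```

move_arm(moves=[[0.099,-0.4386,-0.023,1.064],[0.099,-0.4386,-0.023,1.064],[0.099,-0.4386,-0.023,1.064],[0.099,-0.4386,-0.023,1.064],[0.099,-0.4386,-0.023,1.064],[0.099,-0.4386,-0.023,1.064],[0.099,-0.4386,-0.023,1.064],[0.099,-0.4386,-0.023,1.064],[0.099,-0.4386,-0.023,1.064],[0.099,-0.4386,-0.023,1.064],[0.099,-0.4386,-0.023,1.064],[0.099,-0.4386,-0.023,1.064]], jaw=0)

```text
clock: 18.7
eef_pos: [398.5, -406.4, 249.6]
eef_rot: [-3.142, -0.001, 2.026]
wrist_force: [-0.1, -1.0, -0.7]
finger_gap: 0.4
finger_force: 0.0
```

Run:
```python
from h import *
c=cam('wrist','w7.png');np.savez('w7.npz',**{k:np.array(v) for k,v in c.items()})
W=c['W'];z=W[...,2];f=c['frame']
m=(z>8)&(z<60)&(abs(W[...,0]-440)<60)&(abs(W[...,1]+385)<55)
for ce,st,mm in blob(m,100):
    p=W[mm];q=p[p[:,2]>40];print(ce,st,'all',cv2.minAreaRect(p[:,:2].astype(np.float32)),'top',q.mean(0) if len(q) else 0,cv2.minAreaRect(q[:,:2].astype(np.float32)) if len(q)>5 else '')
m2=(f.max(-1)<60)&m;print('tread',np.nanmean(W[m2],0),m2.sum())
print(manip.read_state()['eef_pos'])
```

```text
[281.44622093 169.39534884] [271 153  22  33 688] all ((432.18438720703125, -389.969482421875), (28.112215042114258, 44.90681457519531), 26.090045928955078) top [ 431.80596987 -389.28124527   46.655578  ] ((432.2027282714844, -390.2571716308594), (27.899078369140625, 36.3797492980957), 26.150272369384766)
tread [ 440.37757968 -381.62942321   42.69745752] 138
[ 398.64334409 -406.12832283  249.85777884]
```

View pics/w7.png

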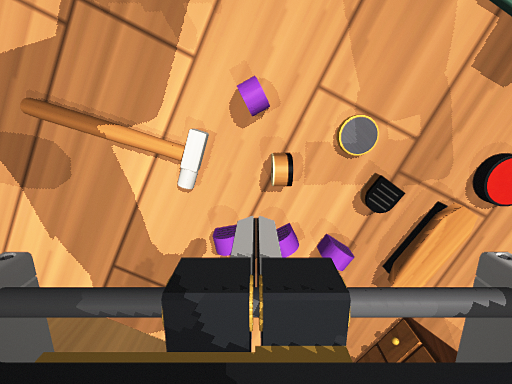

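Heel b is at (281,169) with its tread to image right, which is tool +y. The fingers line up behind its seat face and nothing lies below them.

move_arm(moves=[[0,0,0.05,0],[0,0,0.1,0],[0,0,0.15,0],[0,0,0.19,0],[0,0,0.212,0],[0,0,0.212,0],[0,0,0.212,0],[0,0.005,0.212,0],[0,0.01,0.212,0],[0,0.015,0.212,0]])

```text
clock: 19.75
eef_pos: [412.3, -400.5, 39.1]
eef_rot: [3.141, 0.002, 2.025]
wrist_force: [0.1, 0.2, -0.3]
finger_gap: 0.2
finger_force: 0.2
```

move_arm(moves=[[0,0.005,0,0],[0,0.01,0,0],[0,0.015,0,0],[0,0.02,0,0],[0,0.025,0,0],[0,0.028,0,0],[0,0.028,0,0],[0,0.02,-0.03,0],[0,0.0,-0.08,0],[0,-0.02,-0.13,0],[0,-0.02,-0.18,0],[0,-0.02,-0.21,0]])

```text
clock: 20.95
eef_pos: [392.8, -409.7, 251.5]
eef_rot: [3.141, 0.003, 2.024]
wrist_force: [0.5, -0.2, -0.4]
finger_gap: 0.1
finger_force: 0.0
```

```bash
cat >> h.py <<'E'
def seats(c,zc=28,tol=6,x0=300,x1=700,y0=-520,y1=-180):
    f=c['frame'];W=c['W'];z=W[...,2];hsv=cv2.cvtColor(f,cv2.COLOR_BGR2HSV)
    m=(abs(z-zc)<tol)&(hsv[...,0]>12)&(hsv[...,0]<45)&(hsv[...,1]<110)&(hsv[...,2]>110)&(W[...,0]>x0)&(W[...,0]<x1)&(W[...,1]>y0)&(W[...,1]<y1)
    for ce,st,mm in blob(m,150): print('seat',ce.round(),st[4],dpose(outline(c,mm,zc)),np.nanmedian(z[mm]))
def treads(c,x0=540,x1=640,y0=-420,y1=-300,zc=28):
    f=c['frame'];W=c['W'];z=W[...,2]
    m=(f.max(-1)<85)&(abs(z-zc)<7)&(W[...,0]>x0)&(W[...,0]<x1)&(W[...,1]>y0)&(W[...,1]<y1)
    for ce,st,mm in blob(m,100): print('tread',ce.round(),st[4],dpose(outline(c,mm,zc)),np.nanmedian(z[mm]))
E
python3 - <<'E'
from h import *
c=cam('wrist','w8.png');seats(c);treads(c)
print(manip.read_state()['eef_pos'])
E
```

```text
seat [197. 160.] 685 (array([ 309.85803223, -434.33566284]), np.float64(-1.5377081855980193), (20.127490997314453, 87.61762237548828), (np.float64(5.54806015515574), np.float64(4.745477121581567), np.float64(87.61761931483625), np.float64(18.004823699609226), np.float64(12.456763544453485))) 25.32417127050138
seat [311. 169.] 873 (array([ 468.07577515, -372.51693726]), np.float64(-2.6891329028199635), (48.828853607177734, 43.34640121459961), (np.float64(16.416262294968455), np.float64(3.5940524043596227), np.float64(48.82885204502636), np.float64(43.34444759734312), np.float64(26.928185302374665))) 27.715034105242978
tread [386. 194.] 909 (array([ 586.68109131, -359.97906494]), np.float64(1.4134098979578298), (49.202457427978516, 49.54794692993164), (np.float64(16.657669975966336), np.float64(1.4134098979578298), np.float64(49.20245588770151), np.float64(49.54794513972323), np.float64(32.8902751637569))) 27.69055199096175
[ 393.98760325 -410.70033703  257.19943738]
```

View pics/w8.png

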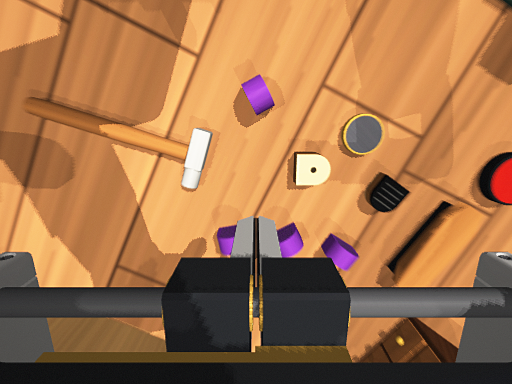

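Heel b fell cleanly: seat up at (311,169), centre (468,-372.5), breast at 206°. Heel d is tread up at (386,194).

```bash
python3 -c "
from h import *
go(460,-376.4,90,.4525);go(460,-376.4,10,.4525)"
```

```text
go [0.0036 0.074  0.1674] turn 1.571 rows 10.5 yaw now 2.024 j6 -1.32 t 21.0
go [0.0044 0.0738 0.2474] turn 1.571 rows 10.5 yaw now 2.024 j6 -1.32 t 21.0
```

move_arm(moves=[[0.004,0.074,0.162,1.571],[0.004,0.074,0.162,1.571],[0.004,0.074,0.162,1.571],[0.004,0.074,0.162,1.571],[0.004,0.074,0.162,1.571],[0.004,0.074,0.162,1.571],[0.004,0.074,0.162,1.571],[0.004,0.074,0.162,1.571],[0.004,0.074,0.162,1.571],[0.004,0.074,0.162,1.571],[0.004,0.074,0.162,1.571],[0.004,0.074,0.162,1.571]], jaw=0.065)

```text
clock: 22.2
eef_pos: [458.0, -373.1, 85.7]
eef_rot: [-3.141, 0.0, 0.453]
wrist_force: [1.0, 0.2, -0.2]
finger_gap: 65.1
finger_force: 0.0
```

move_arm(moves=[[0,0,0,0],[0,0,0,0],[0,0,0,0]])

```text
clock: 22.5
eef_pos: [458.2, -373.1, 86.0]
eef_rot: [-3.142, 0.0, 0.455]
wrist_force: [1.0, 0.4, -0.0]
finger_gap: 65.1
finger_force: 0.0
```

```bash
python3 -c "
from h import *
c=cam('wrist');seats(c,x0=430,x1=510,y0=-420,y1=-330)
go(460,-376.4,10,.4525);print(manip.read_state()['eef_pos'])"
```

```text
seat [261. 194.] 2369 (array([ 468.50146484, -372.91470337]), np.float64(-2.6870380603065076), (48.81564712524414, 45.16621780395508), (np.float64(14.952476590106883), np.float64(3.596147246873079), np.float64(48.81564252408805), np.float64(43.66816522449916), np.float64(28.71568863439228))) 27.725207398975527
go [0.0002 0.0037 0.076 ] turn 0.002 rows 1.5 yaw now 0.455 j6 0.37 t 22.6
[ 458.17283539 -373.15746429   86.00526772]
```

move_arm(moves=[[0,0.004,0.04,0],[0,0.004,0.076,0],[0,0.004,0.076,0],[0,0.004,0.076,0],[0,0.004,0.076,0]])

```text
clock: 23.05
eef_pos: [460.8, -377.5, 12.2]
eef_rot: [3.139, -0.001, 0.454]
wrist_force: [0.6, 0.0, -0.1]
finger_gap: 65.2
finger_force: 0.0
```

move_arm(moves=[[0,0,0,0],[0,0,0,0],[0,0,0,0],[0,0,0,0],[0,0,-0.04,0],[0,0,-0.09,0],[0,0,-0.14,0],[0,0,-0.19,0],[0,0,-0.22,0],[0,0,-0.22,0],[0,0,-0.22,0]], jaw=0.035, squeeze=20)

```text
clock: 24.15
eef_pos: [459.8, -376.6, 229.6]
eef_rot: [-3.141, 0.0, 0.454]
wrist_force: [0.4, 0.4, -1.6]
finger_gap: 45.6
finger_force: 20.0
```

```bash
python3 -c "
from h import *
w=P2W(-100,0);print(w)
go(w[0]-41,w[1],230,3.089)"
```

```text
[564.26780018 107.05125281]
go [ 2.690e-01 -4.069e-01 -3.000e-04] turn -2.635 rows 17.6 yaw now 0.454 j6 0.37 t 24.1
```

move_arm(moves=[[0.269,-0.407,0,-2.635],[0.269,-0.407,0,-2.635],[0.269,-0.407,0,-2.635],[0.269,-0.407,0,-2.635],[0.269,-0.407,0,-2.635],[0.269,-0.407,0,-2.635],[0.269,-0.407,0,-2.635],[0.269,-0.407,0,-2.635],[0.269,-0.407,0,-2.635],[0.269,-0.407,0,-2.635],[0.269,-0.407,0,-2.635],[0.269,-0.407,0,-2.635]])

```text
clock: 25.35
eef_pos: [522.5, 108.1, 227.7]
eef_rot: [-3.138, -0.002, 2.262]
wrist_force: [-0.4, -0.0, -0.3]
finger_gap: 45.8
finger_force: 20.0
```

```bash
python3 -c "
from h import *
go(523.2,107.1,230,3.089)"
```

```text
go [-0.0012 -0.0001 -0.0023] turn -0.827 rows 5.5 yaw now 2.262 j6 -0.56 t 25.4
```

move_arm(moves=[[0,0,0,-0.827],[0,0,0,-0.827],[0,0,0,-0.827],[0,0,0,-0.827],[0,0,0,-0.827],[0,0,0,-0.827],[0,0,0,-0.827],[0,0,0,-0.827]])

```text
clock: 26.15
eef_pos: [522.9, 106.9, 228.8]
eef_rot: [-3.141, -0.002, 3.078]
wrist_force: [0.2, -0.6, -1.1]
finger_gap: 45.7
finger_force: 20.0
```

```bash
python3 -c "
from h import *
c=cam('wrist');inhand(c)
print(manip.read_state()['eef_pos'])
w=P2W(-100,0);print(w)
go(w[0],w[1],37,3.089)
"
```

```text
heel seat z-tcp 16.601953972136926 (array([513.23626709, 107.99651337]), np.float64(-0.0632619269562327), (45.14170455932617, 48.90168762207031)) rel tcp [-9.77624323  1.05470298] along -9.818388804053837 across 0.5350855046816336
[523.01251032 106.94181039 229.06030584]
[564.26780018 107.05125281]
go [-0.0415  0.0028  0.192 ] turn -0.011 rows 3.9 yaw now 3.078 j6 -1.37 t 26.2
```

move_arm(moves=[[-0.041,0.002,0.05,-0.011],[-0.041,0.002,0.1,-0.011],[-0.041,0.002,0.14,-0.011],[-0.041,0.002,0.165,-0.011],[-0.041,0.002,0.173,-0.011],[-0.041,0.002,0.173,-0.011],[-0.041,0.002,0.173,-0.011]])

```text
clock: 26.9
eef_pos: [565.2, 106.6, 58.8]
eef_rot: [3.141, 0.002, 3.091]
wrist_force: [-0.0, -0.0, -0.1]
finger_gap: 45.7
finger_force: 20.0
```

```bash
python3 -c "
from h import *
print(manip.read_state()['eef_pos'])
go(564.1,107.1,37.4,3.089)"
```

```text
[565.23007106 106.63212293  58.78179722]
go [0.0012 0.0004 0.0214] turn 0.002 rows 0.4 yaw now 3.091 j6 -1.4 t 26.9
```

move_arm(moves=[[0.001,0.0004,0.006,0.002],[0.001,0.0004,0.012,0.002],[0.001,0.0004,0.016,0.002],[0.001,0.0004,0.02,0.002],[0.001,0.0004,0.021,0.002],[0.001,0.0004,0.021,0.002],[0.001,0.0004,0.021,0.002]])

```text
clock: 27.6
eef_pos: [564.0, 106.9, 36.7]
eef_rot: [3.141, 0.001, 3.09]
wrist_force: [-0.2, -0.4, 5.5]
finger_gap: 45.5
finger_force: 20.0
```

move_arm(moves=[[0,0,-0.0005,0],[0,0,-0.0005,0],[0,0,-0.02,0],[0,0,-0.06,0],[0,0,-0.1,0],[0,0,-0.15,0],[0,0,-0.2,0],[0.04,0,-0.2,0],[0.04,0,-0.2,0],[0.04,0,-0.2,0]], jaw=0.065)

```text
clock: 28.6
eef_pos: [523.2, 109.1, 236.2]
eef_rot: [3.142, 0.0, 3.09]
wrist_force: [0.3, 0.4, 0.8]
finger_gap: 64.9
finger_force: 0.0
```

```bash
python3 -c "
from h import *
c=cam('wrist');seated(c);nests(c)
t=cam('top','t9.png');W=t['W'];
m=(W[...,2]>124)&(W[...,2]<150)&(W[...,0]>600)&(W[...,0]<720)&(W[...,1]<0)&(W[...,1]>-90)
for ce,st,mm in blob(m,5):print('rcheek',ce,W[mm].min(0),W[mm].max(0))
go(470,-330,270,3.089)"
```

```text
seated [194. 199.] (array([550.50732422,  24.76801872]), np.float64(-0.051678108320769384), (45.37110900878906, 46.77586364746094)) z 53.8 tilt [-0.001  0.002]
seated [255. 198.] (array([554.10601807, 107.59371948]), np.float64(-0.05168077148186015), (45.348628997802734, 48.144981384277344)) z 53.7 tilt [-0.  0.]
nest [253. 177.] [ 167  153  174   62 4214] (array([542.89904785, 107.09310913]), np.float64(-0.051678241478824626), (250.7099609375, 90.71847534179688))
nest [313. 193.] [ 296  175   35   35 1071] (array([559.1003418 , 191.38754272]), np.float64(-0.05168170358824156), (48.974693298339844, 51.37272644042969))
rcheek [252.41666667 145.08333333] [682.150985   -13.43554514 131.68887869] [693.08140127  -3.48600562 149.7266206 ]
rcheek [266.19230769 155.19230769] [624.08668692 -61.64245874 125.60489092] [686.33319598 -45.03318013 139.77479212]
go [ 0.0311 -0.4412 -0.0343] turn 0.001 rows 8.9 yaw now 3.09 j6 -1.38 t 28.7
```

Both heels are seated flat. Heel d needs turning over. I'll pick it near its top, pivot it in a light grip on the front edge of the right cheek, stand it on its breast, and then tip it onto its tread. First a closer look at it and at the cheek.

Run:
```python
from h import *
c=cam('wrist');W=c['W'];z=W[...,2];f=c['frame']
p,_=press();e=np.array([np.cos(p),np.sin(p)]);n=np.array([-e[1],e[0]])
D=W[...,:2]-P2W(0,0);X=D@e;Y=D@n
for lo in range(20,140,15):
    m=(z>lo)&(z<lo+15)&(abs(Y+150)<25)&(X>-200)&(X<90)
    if m.sum()>3: print(lo,m.sum(),'X',np.percentile(X[m],[1,5,95,99]).round(),'Y',np.percentile(Y[m],[2,98]).round())
m=(z>125)&(z<142)&(abs(Y-150)<25)
if m.sum()>3: print('left top X',np.percentile(X[m],[1,99]).round(),'Y',np.percentile(Y[m],[2,98]).round())
go(588,-345,200,1.41)
```

```text
20 1121 X [-194. -187.  -24.  -12.] Y [-158. -126.]
35 144 X [-44. -43. -10.  -7.] Y [-158. -142.]
50 165 X [-42. -42.  -9.  -7.] Y [-158. -142.]
65 175 X [-40. -40.  -9.  -7.] Y [-158. -142.]
80 86 X [-38. -38.  -9.  -8.] Y [-158. -142.]
go [-0.0876 -0.45    0.0355] turn 1.68 rows 11.2 yaw now 3.09 j6 -1.38 t 28.8
```

move_arm(moves=[[-0.05,-0.05,0,0.15],[-0.088,-0.1,0,0.3],[-0.088,-0.15,0.0,0.45],[-0.088,-0.2,0.0,0.6],[-0.088,-0.45,0.035,1.68],[-0.088,-0.45,0.035,1.68],[-0.088,-0.45,0.035,1.68],[-0.088,-0.45,0.035,1.68],[-0.088,-0.45,0.035,1.68],[-0.088,-0.45,0.035,1.68],[-0.088,-0.45,0.035,1.68],[-0.088,-0.45,0.035,1.68]])

```text
clock: 29.95
eef_pos: [587.8, -346.1, 199.5]
eef_rot: [-3.14, -0.001, 1.405]
wrist_force: [0.5, 0.5, 0.0]
finger_gap: 64.8
finger_force: 0.0
```

Run:
```python
from h import *
s=manip.read_state();print(s['eef_pos'],s['eef_rot'])
c=cam('wrist','w10.png');treads(c)
W=c['W'];z=W[...,2]
m=(z>20)&(z<34)&(abs(W[...,0]-588)<45)&(abs(W[...,1]+358)<45)
for ce,st,mm in blob(m,100):print(dpose(W[mm][:,:2].astype(np.float32)),np.nanmedian(z[mm]))
```

```text
[ 587.79960163 -346.05673283  199.46989224] [-3.13992710e+00 -8.19335533e-04  1.40479046e+00]
tread [259. 185.] 1116 (array([ 588.95135498, -359.49560547]), np.float64(1.4049951078615064), (49.80033874511719, 45.45634460449219), (np.float64(14.605830039088431), np.float64(1.4049951078615064), np.float64(49.800334096773994), np.float64(45.04303402693708), np.float64(30.437203987848648))) 27.73402529766733
(array([ 588.75177002, -359.85186768]), np.float64(1.4141372072515304), (49.7666015625, 45.85402297973633), (np.float64(16.073105919205723), np.float64(1.4141372072515304), np.float64(49.766603226301356), np.float64(45.27790896275671), np.float64(29.20480304355099))) 27.737415101818385
```

View pics/w10.png

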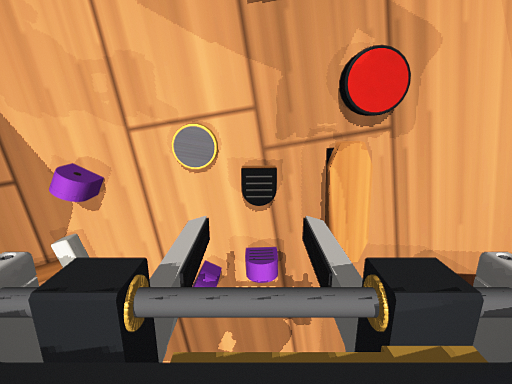

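Heel d is tread up at (259,185), breast towards the top of the image (yaw 1.407), centre (588.9,-359.6).

```bash
python3 -c "
from h import *
go(590.2,-351.7,12,1.407)"
```

```text
go [-0.0062  0.0034  0.188 ] turn 0.001 rows 3.8 yaw now 1.408 j6 -0.42 t 30.0
```

move_arm(moves=[[-0.006,0.003,0.05,0],[-0.006,0.003,0.1,0],[-0.006,0.003,0.14,0],[-0.006,0.003,0.17,0],[-0.006,0.003,0.188,0],[-0.006,0.003,0.188,0],[-0.006,0.003,0.188,0],[-0.006,0.003,0.188,0]])

```text
clock: 30.8
eef_pos: [591.0, -351.8, 15.3]
eef_rot: [3.139, 0.001, 1.411]
wrist_force: [0.5, 0.1, 0.7]
finger_gap: 65.3
finger_force: 0.0
```

move_arm(moves=[[0,0,0,0],[0,0,0,0],[0,0,0,0],[0,0,0,0],[0,0,0,0],[0,0,-0.02,0],[0,0,-0.06,0],[0,0,-0.11,0],[0,0,-0.16,0],[0,0,-0.19,0],[0,0,-0.19,0]], jaw=0.035, squeeze=8)

```text
clock: 31.9
eef_pos: [591.2, -352.1, 208.4]
eef_rot: [3.135, 0.003, 1.41]
wrist_force: [0.4, -0.1, 0.4]
finger_gap: 46.2
finger_force: 8.0
```

```bash
python3 -c "
from h import *
w=P2W(-59,-150);print(w)
go(w[0],w[1],205,3.089)
w=P2W(-100,-150);print(w)
go(w[0],w[1],205,3.089)
"
```

```text
[597.26395056 -44.91010432]
go [ 0.3042 -0.0432  0.0021] turn -1.679 rows 11.2 yaw now 1.41 j6 -0.43 t 31.9
[556.32152158 -42.7381215 ]
go [ 0.2998 -0.084   0.0019] turn -1.679 rows 11.2 yaw now 1.41 j6 -0.43 t 31.9
```

move_arm(moves=[[0.308,-0.039,0,-1.679],[0.308,-0.039,0,-1.679],[0.308,-0.039,0,-1.679],[0.308,-0.039,0,-1.679],[0.308,-0.039,0,-1.679],[0.308,-0.039,0,-1.679],[0.308,-0.039,0,-1.679],[0.308,-0.039,0,-1.679],[0.308,-0.039,0,-1.679],[0.308,-0.039,0,-1.679],[0.308,-0.039,0,-1.679],[0.308,-0.039,0,-1.679]])

```text
clock: 33.1
eef_pos: [600.5, -41.0, 201.7]
eef_rot: [3.141, -0.002, 3.092]
wrist_force: [-0.1, -0.7, -0.9]
finger_gap: 45.9
finger_force: 8.0
```

```bash
cat >> h.py <<'E'
def heldtread(c):
    s=manip.read_state();p=s['eef_pos'];f=c['frame'];W=c['W'];z=W[...,2]
    m=(abs(W[...,0]-p[0])<45)&(abs(W[...,1]-p[1])<22)&(z>p[2]-40)&(z<p[2]+50)&(f.max(-1)<90)
    for ce,st,mm in blob(m,100):
        q=W[mm]-p;A=np.c_[q[:,:2],np.ones(len(q))];k=np.linalg.lstsq(A,q[:,2],rcond=None)[0]
        print('held',ce.round(),st,q.min(0).round(),q.max(0).round(),'tilt dz/dx',k[0].round(2),'deg',np.degrees(np.arctan(k[0])).round(),'res',(A@k-q[:,2]).std().round(1))
E
python3 -c "
from h import *
s=manip.read_state();print(s['eef_pos'],s['eef_rot'][2])
c=cam('wrist');heldtread(c)
w=P2W(-55,-150);print(w)
go(w[0],w[1],160,3.089)
"
```

```text
[600.49888066 -41.02962145 201.71941807] 3.0921632289475744
held [255. 241.] [ 219  203   71   81 4935] [-17. -22. -12.] [34. 22. 18.] tilt dz/dx 0.13 deg 7.0 res 4.3
[601.25833387 -45.12200508]
go [-0.001  -0.0041  0.0419] turn 0.001 rows 0.8 yaw now 3.09 j6 -1.65 t 33.1
```

move_arm(moves=[[-0.001,-0.004,0.02,0],[-0.001,-0.004,0.038,0],[-0.001,-0.004,0.042,0],[-0.001,-0.004,0.046,0],[-0.001,-0.004,0.05,0],[-0.001,-0.004,0.054,0],[-0.001,-0.004,0.058,0],[-0.001,-0.004,0.062,0],[-0.001,-0.004,0.066,0],[-0.001,-0.004,0.07,0]], squeeze=4)

```text
clock: 34.15
eef_pos: [601.7, -45.1, 132.8]
eef_rot: [-3.142, 0.0, 3.089]
wrist_force: [-0.7, 0.7, 3.0]
finger_gap: 46.3
finger_force: 4.0
```

```bash
python3 -c "
from h import *
c=cam('wrist','w11.png');heldtread(c)
print(manip.read_state()['eef_pos'])
"
```

```text
held [255. 235.] [ 219  196   73   91 5362] [-27. -22.  -6.] [45. 22. 39.] tilt dz/dx 0.51 deg 27.0 res 5.3
[601.46310333 -45.06453905 132.02459627]
```

It is pivoting as planned. Continuing down.

move_arm(moves=[[0,0,0.004,0],[0,0,0.008,0],[0,0,0.012,0],[0,0,0.016,0],[0,0,0.02,0],[0,0,0.023,0],[0,0,0.026,0],[0,0,0.026,0]])

```text
clock: 35.0
eef_pos: [601.5, -45.1, 106.5]
eef_rot: [3.142, -0.001, 3.089]
wrist_force: [-0.3, -0.1, -0.2]
finger_gap: 45.6
finger_force: 4.0
```

```bash
python3 -c "
from h import *
c=cam('wrist','w12.png');heldtread(c)
print(manip.read_state()['eef_pos'])
cv2.imwrite('pics/w12c.png',cv2.resize(c['frame'][130:300,170:340],None,fx=3,fy=3))
"
```

```text
held [254. 221.] [ 218  194   74   69 3692] [-25. -22.  -8.] [12. 22. 42.] tilt dz/dx 2.0 deg 63.0 res 8.6
held [252. 281.] [237 274  31  13 333] [ 22. -14.  -2.] [36.  6. 31.] tilt dz/dx -1.34 deg -53.0 res 3.6
[601.63277584 -45.11164227 106.80057731]
```

View pics/w12c.png

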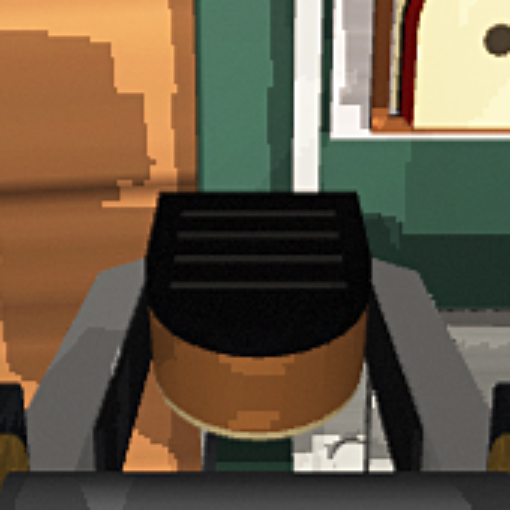

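The heel (crop centre) now stands steeply in the grip, with the tread facing the robot. I'll back it off the cheek and set it on its breast on the clear bench to the right.

move_arm(moves=[[0.012,0,0,0],[0.025,0,0,0],[0.035,0,-0.02,0],[0.045,0,-0.05,0],[0.045,-0.04,-0.05,0],[0.045,-0.08,-0.05,0],[0.045,-0.12,-0.05,0],[0.045,-0.13,-0.05,0],[0.045,-0.13,-0.05,0]])

```text
clock: 35.95
eef_pos: [549.8, -173.6, 157.0]
eef_rot: [3.142, 0.0, 3.087]
wrist_force: [-0.3, 0.5, -1.3]
finger_gap: 46.3
finger_force: 4.0
```

```bash
cat >> h.py <<'E'
def plane(c):
    p=manip.read_state()['eef_pos'];f=c['frame'];W=c['W'];z=W[...,2]
    m=(abs(W[...,0]-p[0])<45)&(abs(W[...,1]-p[1])<17)&(z>p[2]-40)&(z<p[2]+50)&(f.max(-1)<60)
    for ce,st,mm in blob(m,100):
        q=W[mm]-p;q=q[np.isfinite(q).all(1)];mu=np.median(q,0)
        for _ in range(5):
            U,S,V=np.linalg.svd(q-q.mean(0),full_matrices=False);n=V[2]*np.sign(-V[2][0]);r=(q-q.mean(0))@n
            q=q[abs(r)<max(2,1.5*r.std())]
        print(len(q),'centre',q.mean(0).round(1),'normal',n.round(2),'tilt from up',np.degrees(np.arccos(n[2])).round(1),'res',r.std().round(2),'range',q.min(0).round(),q.max(0).round())
E
python3 -c "
from h import *
c=cam('wrist','w13.png');plane(c)
print(manip.read_state()['eef_pos']);go(545,-172,24,3.089)
W=c['W'];z=W[...,2];m=(W[...,0]>400)&(W[...,0]<580)&(W[...,1]<-110)&(W[...,1]>-240);print('floor max',np.nanpercentile(z[m],[50,95]))
"
```

```text
2478 centre [-16.8  -0.   21.3] normal [-0.97  0.06  0.24] tilt from up 75.8 res 0.48 range [-24. -17.  -6.] [-10.  17.  43.]
[ 549.89415132 -172.36573394  156.9770042 ]
go [4.90e-03 1.00e-04 1.33e-01] turn -0.001 rows 2.7 yaw now 3.088 j6 -1.88 t 36.0
floor max [270.39499507 290.5408166 ]
```

move_arm(moves=[[0,0,0.05,0],[0,0,0.09,0],[0,0,0.12,0],[0,0,0.138,0],[0.003,0,0.142,0],[0.006,0,0.144,0],[0.009,0,0.146,0],[0.012,0,0.148,0],[0.015,0,0.149,0],[0.018,0,0.15,0],[0.02,0,0.15,0],[0.02,0,0.15,0]])

```text
clock: 37.2
eef_pos: [530.3, -171.9, 7.9]
eef_rot: [-3.141, 0.002, 3.089]
wrist_force: [1.3, -1.0, 6.3]
finger_gap: 46.3
finger_force: 4.0
```

```bash
python3 -c "
from h import *
c=cam('wrist','w14.png');plane(c)
s=manip.read_state();print(s['eef_pos'],s['wrist_force'])
"
```

```text
1713 centre [-15.9   0.2  22.2] normal [-1.    0.05  0.02] tilt from up 89.1 res 0.53 range [-17. -17.  -8.] [-13.  17.  43.]
[ 530.2292041  -171.9139615     7.79735601] [ 0.24409829 -0.09566115  6.73173599]
```

Standing at 89°. Release it, then tip it over towards -x.

move_arm(moves=[[0,0,-0.001,0],[0,0,-0.001,0],[0,0,-0.001,0],[0,0,-0.02,0],[0,0,-0.06,0],[0,0,-0.09,0],[-0.02,0,-0.1,0],[-0.045,0,-0.1,0],[-0.045,0,-0.1,0],[-0.045,0,-0.1,0]], jaw=0.065)

```text
clock: 38.25
eef_pos: [574.3, -173.7, 106.3]
eef_rot: [3.141, -0.001, 3.089]
wrist_force: [-0.1, -0.2, -0.4]
finger_gap: 65.3
finger_force: 0.0
```

move_arm(moves=[[0,0,0,0],[0,0,0,0],[0,0,0,0],[0,0,0.03,0],[0,0,0.06,0],[0,0,0.07,0],[0,0,0.07,0],[0,0,0.07,0]], jaw=0)

```text
clock: 39.05
eef_pos: [575.4, -174.1, 38.3]
eef_rot: [-3.141, 0.001, 3.089]
wrist_force: [0.4, -0.4, 0.1]
finger_gap: 4.3
finger_force: 0.0
```

```bash
python3 -c "
from h import *
s=manip.read_state();print(s['eef_pos'],s['wrist_force'])
c=cam('wrist','w15.png');W=c['W'];z=W[...,2];m=(z>8)&(z<54)&(W[...,0]>480)&(W[...,0]<560)&(W[...,1]<-130)&(W[...,1]>-215)
for ce,st,mm in blob(m,60):q=W[mm];print(ce,st[4],q.min(0),q.max(0),cv2.minAreaRect(q[:,:2].astype(np.float32)))
"
```

```text
[ 575.42244955 -174.11466802   38.33473447] [ 0.41673605 -0.35705856  0.13795124]
[255.35987654 160.09135802] 3240 [ 513.04782815 -194.30043084    8.00791758] [ 543.32365146 -147.81305163   51.20600095] ((528.2108154296875, -171.48300170898438), (45.89725112915039, 28.583648681640625), 86.90666198730469)
```

move_arm(moves=[[0.012,0.002,0.001,0],[0.02,0.002,0.001,0],[0.025,0.002,0.001,0],[0.03,0.002,0.001,0],[0.035,0.002,0.001,0],[0.04,0.002,0.001,0],[0.045,0.002,0.001,0],[0.05,0.002,0.001,0],[0.055,0.002,0.001,0],[0.058,0.002,0.001,0],[0.058,0.002,0.001,0]])

```text
clock: 40.2
eef_pos: [516.7, -168.8, 36.0]
eef_rot: [3.142, -0.0, 3.089]
wrist_force: [-0.1, -0.4, 1.3]
finger_gap: 0.5
finger_force: 0.0
```

move_arm(moves=[[-0.02,0,-0.04,0],[-0.03,0,-0.09,0],[-0.03,0,-0.13,0],[-0.03,0,-0.16,0],[-0.03,0,-0.18,0],[-0.03,0,-0.18,0],[-0.03,0,-0.18,0],[-0.03,0,-0.18,0]], jaw=0.065)

```text
clock: 41.0
eef_pos: [546.6, -170.2, 214.4]
eef_rot: [3.141, -0.002, 3.089]
wrist_force: [-0.5, -0.2, -0.6]
finger_gap: 60.8
finger_force: 0.0
```

```bash
python3 -c "
from h import *
s=manip.read_state();print(s['eef_pos'],s['wrist_force'])
c=cam('wrist','w16.png');seats(c,x0=400,x1=580,y0=-260,y1=-100)
"
```

```text
[ 546.56127605 -170.22889996  214.42625994] [-0.46214677 -0.17541929 -0.591069  ]
seat [253. 131.] 1117 (array([ 487.52697754, -169.34692383]), np.float64(-0.053079863160532946), (45.304420471191406, 46.67009353637695), (np.float64(16.52238472974245), np.float64(6.2301054440190535), np.float64(46.67009618283491), np.float64(41.99023024859135), np.float64(25.467845518848904))) 27.698156277301848
```

move_arm(moves=[[0.05,0.0,0.05,0],[0.05,0.0,0.1,0],[0.05,0.0,0.12,0],[0.05,0.0,0.12,0],[0.05,0.0,0.12,0],[0.05,0.0,0.12,0]])

```text
clock: 41.65
eef_pos: [498.3, -168.1, 97.9]
eef_rot: [-3.141, 0.003, 3.089]
wrist_force: [-0.1, -0.1, 0.3]
finger_gap: 65.0
finger_force: 0.0
```

```bash
python3 -c "
from h import *
s=manip.read_state();print(s['eef_pos'])
c=cam('wrist','w17.png');seats(c,x0=400,x1=580,y0=-260,y1=-100)
go(497.5,-169.9,10,3.089)
"
```

```text
[ 498.26964983 -168.13826138   97.88472096]
seat [253. 191.] 2164 (array([ 488.27679443, -169.29458618]), np.float64(-0.052479453492774185), (44.757022857666016, 48.99506759643555), (np.float64(16.510781943967395), np.float64(6.230705853686812), np.float64(48.99507282232879), np.float64(44.75702250130615), np.float64(28.24624055733876))) 27.747822410525316
go [ 0.0009 -0.0017  0.0879] turn -0.0 rows 1.8 yaw now 3.089 j6 -1.91 t 41.7
```

move_arm(moves=[[0.001,-0.002,0.04,0],[0.001,-0.002,0.075,0],[0.001,-0.002,0.088,0],[0.001,-0.002,0.088,0],[0.001,-0.002,0.088,0],[0.001,-0.002,0.088,0]])

```text
clock: 42.3
eef_pos: [497.0, -170.1, 9.9]
eef_rot: [-3.141, 0.003, 3.089]
wrist_force: [0.1, 0.6, -0.0]
finger_gap: 65.0
finger_force: 0.0
```

move_arm(moves=[[0,0,0,0],[0,0,0,0],[0,0,0,0],[0,0,0,0],[0,0,-0.04,0],[0,0,-0.09,0],[0,0,-0.14,0],[0,0,-0.19,0],[0,0,-0.22,0],[0,0,-0.22,0],[0,0,-0.22,0]], jaw=0.035, squeeze=20)

```text
clock: 43.4
eef_pos: [495.8, -169.6, 227.6]
eef_rot: [3.142, -0.0, 3.089]
wrist_force: [0.4, 0.3, -1.0]
finger_gap: 46.0
finger_force: 20.0
```

```bash
python3 -c "
from h import *
w=P2W(-100,84);print(w)
go(w[0]-41,w[1],230,3.089)"
```

```text
[568.71771619 190.93330243]
go [-0.0129  0.3618 -0.0024] turn -0.0 rows 7.2 yaw now 3.089 j6 -1.92 t 43.4
```

move_arm(moves=[[-0.013,0.362,-0.002,0],[-0.013,0.362,-0.002,0],[-0.013,0.362,-0.002,0],[-0.013,0.362,-0.002,0],[-0.013,0.362,-0.002,0],[-0.013,0.362,-0.002,0],[-0.013,0.362,-0.002,0],[-0.013,0.362,-0.002,0],[-0.013,0.362,-0.002,0],[-0.013,0.362,-0.002,0]])

```text
clock: 44.4
eef_pos: [527.8, 190.0, 228.8]
eef_rot: [-3.141, -0.002, 3.088]
wrist_force: [0.5, -0.9, -1.4]
finger_gap: 45.7
finger_force: 20.0
```

```bash
python3 -c "
from h import *
c=cam('wrist');inhand(c);seated(c)
print(manip.read_state()['eef_pos'])
w=P2W(-110,84);print(w)
go(568.7,190.9,60,3.089)
"
```

```text
heel seat z-tcp 18.78358400649668 (array([519.78649902, 190.91464233]), np.float64(-0.05261713892113143), (45.19871520996094, 48.58638000488281)) rel tcp [-8.17676848  1.24413448] along -8.231195157990996 across 0.8090239610878722
seated [195. 200.] (array([553.92321777, 108.2747345 ]), np.float64(-0.05285522552258495), (46.28606033325195, 48.66770553588867)) z 53.7 tilt [ 0.    -0.007]
seated [133. 201.] (array([551.5692749 ,  24.74592781]), np.float64(-0.05301647992658889), (45.711429595947266, 47.430938720703125)) z 53.8 tilt [-0.002 -0.002]
[527.9632675  189.67050786 229.26551242]
[558.7317579  191.46305433]
go [-0.0408  0.0035  0.1692] turn -0.001 rows 3.5 yaw now 3.088 j6 -1.24 t 44.5
```

move_arm(moves=[[-0.039,0.003,0.05,0],[-0.039,0.003,0.1,0],[-0.039,0.003,0.14,0],[-0.039,0.003,0.165,0],[-0.039,0.003,0.172,0],[-0.039,0.003,0.172,0],[-0.039,0.003,0.172,0],[-0.039,0.003,0.172,0]])

```text
clock: 45.25
eef_pos: [568.1, 192.0, 60.1]
eef_rot: [3.141, 0.003, 3.089]
wrist_force: [0.5, -0.1, 0.7]
finger_gap: 45.6
finger_force: 20.0
```

```bash
python3 -c "
from h import *
print(manip.read_state()['eef_pos'])
go(566.9,190.9,35.2,3.089)"
```

```text
[568.07564986 192.0286778   60.06724   ]
go [ 0.0012 -0.0012  0.0249] turn -0.0 rows 0.5 yaw now 3.089 j6 -1.25 t 45.2
```

move_arm(moves=[[0.001,-0.001,0.007,0],[0.001,-0.001,0.013,0],[0.001,-0.001,0.018,0],[0.001,-0.001,0.022,0],[0.001,-0.001,0.024,0],[0.001,-0.001,0.025,0],[0.001,-0.001,0.025,0]])

```text
clock: 45.95
eef_pos: [567.2, 191.0, 34.5]
eef_rot: [3.141, 0.003, 3.089]
wrist_force: [-0.6, -2.8, 10.6]
finger_gap: 45.9
finger_force: 20.0
```

move_arm(moves=[[0,0,-0.0005,0],[0,0,-0.0005,0],[0,0,-0.02,0],[0,0,-0.06,0],[0,0,-0.1,0],[0,0,-0.15,0],[0,0,-0.2,0],[0.04,0,-0.2,0],[0.04,-0.05,-0.2,0],[0.04,-0.08,-0.2,0],[0.04,-0.08,-0.2,0]], jaw=0.065)

```text
clock: 47.05
eef_pos: [521.7, 110.8, 233.2]
eef_rot: [-3.141, 0.0, 3.086]
wrist_force: [0.0, 0.4, -0.4]
finger_gap: 64.9
finger_force: 0.0
```

```bash
python3 -c "
from h import *
c=cam('wrist','w18.png');seated(c)
W=c['W'];f=c['frame'];z=W[...,2];hsv=cv2.cvtColor(f,cv2.COLOR_BGR2HSV)
m=(abs(z-45)<8)&(hsv[...,1]<60)&(hsv[...,2]>110)&(W[...,0]<490)
for ce,st,mm in blob(m,60): print('bar',ce,np.nanmedian(W[mm],0),ray(c,*ce,42))
w=P2W(-237,0);print(w);go(w[0],w[1],200,3.089)
"
```

```text
seated [254. 201.] (array([555.83642578, 107.63206482]), np.float64(-0.0552856263333912), (45.16929244995117, 48.031715393066406)) z 53.7 tilt [ 0.002 -0.003]
seated [317. 200.] (array([559.06994629, 191.55215454]), np.float64(-0.055288156336426725), (45.06883239746094, 47.931278228759766)) z 53.7 tilt [-0.002 -0.003]
seated [193. 202.] (array([552.66369629,  24.74982834]), np.float64(-0.0552856263333912), (45.93933868408203, 48.13204574584961)) z 53.7 tilt [-0.001 -0.005]
bar [253.94553377 128.17973856] [461.04881369 112.43059616  46.69116329] [461.27763424 112.33174525  42.        ]
bar [491.47058824 132.44537815] [483.43440797 419.00038106  45.18087949] [483.96694754 422.56796616  42.        ]
[427.46017164 114.30885393]
go [ 0.0944 -0.0031  0.0331] turn -0.002 rows 2.0 yaw now 3.087 j6 -1.37 t 47.1
```

All three are seated flat. Now close the fingers, go in front of the bar and push the tray home.

move_arm(moves=[[0.05,-0.002,0.02,0],[0.094,-0.003,0.033,0],[0.094,-0.003,0.033,0],[0.094,-0.003,0.08,0],[0.094,-0.003,0.13,0],[0.094,-0.003,0.17,0],[0.094,-0.003,0.2,0],[0.094,-0.003,0.2,0],[0.094,-0.003,0.2,0]], jaw=0)

```text
clock: 48.0
eef_pos: [428.5, 115.8, 33.7]
eef_rot: [3.142, -0.0, 3.089]
wrist_force: [0.1, -0.6, 0.2]
finger_gap: 0.1
finger_force: 0.0
```

```bash
python3 -c "
from h import *
print(manip.read_state()['eef_pos'])
w=P2W(-95-14,0);print(w);go(w[0],w[1],32,3.089)
"
```

```text
[428.52984756 115.8237542   33.73461285]
[555.28043772 107.52802953]
go [-0.127  -0.0017  0.0017] turn 0.0 rows 2.5 yaw now 3.089 j6 -1.34 t 48.0
```

move_arm(moves=[[-0.008,-0.001,0,0],[-0.016,-0.001,0,0],[-0.022,-0.001,0,0],[-0.03,-0.002,0,0],[-0.038,-0.002,0,0],[-0.046,-0.002,0,0],[-0.054,-0.002,0,0],[-0.062,-0.002,0,0],[-0.07,-0.002,0,0],[-0.078,-0.002,0,0],[-0.086,-0.002,0,0],[-0.094,-0.002,0,0]])

```text
clock: 49.2
eef_pos: [522.3, 108.2, 33.0]
eef_rot: [-3.141, -0.0, 3.089]
wrist_force: [-2.3, -0.1, 0.7]
finger_gap: 0.6
finger_force: 1.2
```

move_arm(moves=[[-0.008,0,0,0],[-0.016,0,0,0],[-0.022,0,0,0],[-0.027,0,0,0],[-0.031,0,0,0],[-0.033,0,0,0],[-0.034,0,0,0]])

```text
clock: 49.9
eef_pos: [553.7, 106.6, 32.8]
eef_rot: [-3.141, -0.006, 3.089]
wrist_force: [-21.7, -1.2, 16.0]
finger_gap: 0.4
finger_force: 11.2
```

move_arm(moves=[[-0.002,0,0,0],[-0.003,0,0,0],[-0.003,0,0,0],[-0.003,0,0,0]])

```text
clock: 50.3
eef_pos: [553.9, 106.6, 32.8]
eef_rot: [-3.14, -0.012, 3.089]
wrist_force: [-39.5, -0.8, 27.8]
finger_gap: 0.4
finger_force: 19.8
```

move_arm(moves=[[0.02,0,0,0],[0.05,0,-0.04,0],[0.06,0,-0.09,0],[0.07,0,-0.14,0],[0.08,0,-0.19,0],[0.08,0,-0.24,0],[0.08,0,-0.25,0],[0.08,0,-0.25,0]], jaw=0.05)

```text
clock: 51.1
eef_pos: [479.5, 110.8, 284.8]
eef_rot: [3.141, 0.004, 3.089]
wrist_force: [0.4, -0.7, -1.2]
finger_gap: 49.6
finger_force: 0.0
```

```bash
python3 -c "
from h import *
c=cam('wrist','w19.png')
W=c['W'];f=c['frame'];z=W[...,2];hsv=cv2.cvtColor(f,cv2.COLOR_BGR2HSV)
m=(abs(z-45)<8)&(hsv[...,1]<60)&(hsv[...,2]>110)&(W[...,0]<600)&(W[...,1]<200)
for ce,st,mm in blob(m,60): print('bar',ce,np.nanmedian(W[mm],0),ray(c,*ce,42))
print(P2W(-95,0))
a=np.radians(75);b=P2W(-150*np.cos(a),180.7);print('ball',b);go(b[0],b[1],330,3.089);go(b[0],b[1],238,3.089)
t=cam('top');W=t['W'];f=t['frame']
m=(f.max(-1)<75)&(abs(W[...,0]-640)<70)&(abs(W[...,1]-282)<30)&(W[...,2]>200)&(W[...,2]<300)
for ce,st,mm in blob(m,5):print('ballpix',ce,np.nanmedian(W[mm],0),ray(t,*ce,257))
"
```

```text
bar [255.37241379 220.50344828] [566.50303731 105.98605182  46.37995998] [568.53718317 106.2905463   42.        ]
[569.26077932 106.78637686]
ball [634.93165717 284.25664824]
go [-0.1467  0.1816 -0.0472] turn -0.0 rows 4.8 yaw now 3.089 j6 -1.37 t 51.1
go [-0.1467  0.1815  0.0448] turn -0.0 rows 4.8 yaw now 3.089 j6 -1.37 t 51.1
ballpix [153.14893617 155.25531915] [632.17564541 276.28946994 267.05303314] [633.73789566 278.8473518  257.        ]
```

The tray is home and the lever still up. Now grip the ball and swing it down.

move_arm(moves=[[-0.05,0.07,-0.05,0],[-0.1,0.13,-0.05,0],[-0.147,0.181,-0.047,0],[-0.147,0.181,-0.047,0],[-0.147,0.181,-0.047,0],[-0.147,0.181,0.0,0],[-0.147,0.181,0.03,0],[-0.147,0.181,0.045,0],[-0.147,0.181,0.045,0],[-0.147,0.181,0.045,0],[-0.147,0.181,0.045,0]], jaw=0.06)

```text
clock: 52.3
eef_pos: [635.4, 283.6, 238.9]
eef_rot: [3.141, 0.001, 3.089]
wrist_force: [-0.3, -0.2, -0.4]
finger_gap: 60.4
finger_force: 0.0
```

move_arm(moves=[[0,0,0,0],[0,0,0,0],[0,0,0,0],[0,0,0,0],[0,0,0,0]], jaw=0.02, squeeze=40)

```text
clock: 52.8
eef_pos: [635.1, 282.9, 238.2]
eef_rot: [-3.14, -0.0, 3.088]
wrist_force: [-2.5, -4.5, 2.4]
finger_gap: 30.4
finger_force: 40.0
```

Run:
```python
import numpy as np
a0=np.radians(75)
for d in (70,64,57,50,43,36,29,22,15,8,2,-3,-5):
    a=np.radians(d);print([round(float(.15*(np.cos(a)-np.cos(a0))),3),0,round(float(.15*(np.sin(a0)-np.sin(a))),3),0])
```

```text
[0.012, 0, 0.004, 0]
[0.027, 0, 0.01, 0]
[0.043, 0, 0.019, 0]
[0.058, 0, 0.03, 0]
[0.071, 0, 0.043, 0]
[0.083, 0, 0.057, 0]
[0.092, 0, 0.072, 0]
[0.1, 0, 0.089, 0]
[0.106, 0, 0.106, 0]
[0.11, 0, 0.124, 0]
[0.111, 0, 0.14, 0]
[0.111, 0, 0.153, 0]
[0.111, 0, 0.158, 0]
```

move_arm(moves=[[0.012,0,0.004,0],[0.027,0,0.01,0],[0.043,0,0.019,0],[0.058,0,0.03,0],[0.071,0,0.043,0],[0.083,0,0.057,0],[0.092,0,0.072,0],[0.1,0,0.089,0],[0.106,0,0.106,0],[0.11,0,0.124,0],[0.111,0,0.136,0],[0.111,0,0.136,0]])

```text
clock: 54.0
eef_pos: [523.6, 288.9, 100.7]
eef_rot: [-3.14, -0.002, 3.089]
wrist_force: [-0.6, -3.7, -6.5]
finger_gap: 30.5
finger_force: 40.0
```

move_arm(moves=[[0,0,0.007,0],[0,0,0.014,0],[0,0,0.02,0],[0,0,0.023,0],[0,0,0.024,0],[0,0,0.024,0]])

```text
clock: 54.6
eef_pos: [524.5, 288.9, 79.1]
eef_rot: [-3.141, 0.0, 3.089]
wrist_force: [-4.1, -6.9, 6.0]
finger_gap: 30.2
finger_force: 40.0
```

move_arm(moves=[[0,0,0,0],[0,0,0,0],[0,0,0,0],[0,0,-0.04,0],[0,0,-0.075,0],[0,0,-0.075,0]], jaw=0.06)

```text
clock: 55.2
eef_pos: [526.0, 290.5, 158.2]
eef_rot: [3.138, 0.007, 3.089]
wrist_force: [0.7, 0.1, -0.3]
finger_gap: 59.7
finger_force: 0.0
```

move_arm(moves=[[0,0,0,0],[0,0,0,0],[0,0,0,0],[0,0,0.02,0],[0,0,0.035,0],[0,0,0.038,0],[0,0,0.041,0],[0,0,0.043,0],[0,0,0.043,0]], jaw=0, squeeze=20)

```text
clock: 56.1
eef_pos: [524.0, 289.1, 110.9]
eef_rot: [-3.141, -0.001, 3.089]
wrist_force: [-7.5, -5.1, 15.5]
finger_gap: 20.2
finger_force: 19.8
```

move_arm(moves=[[0,0,0.002,0],[0,0,0.004,0],[0,0,0.004,0]])

```text
clock: 56.4
eef_pos: [524.1, 289.2, 108.2]
eef_rot: [-3.141, 0.0, 3.089]
wrist_force: [-13.5, -8.4, 27.9]
finger_gap: 20.9
finger_force: 24.1
```

```bash
python3 -c "
from h import *
s=manip.read_state();print(s['eef_pos'],s['wrist_force'],s['finger_gap'])"
```

```text
[524.08404093 289.20799471 108.21375112] [-13.49933325  -8.36884549  27.91232364] 20.857287954679602
```

move_arm(moves=[[0,0,0,0],[0,0,0,0],[0,0,-0.05,0],[0,0,-0.1,0],[0.03,-0.05,-0.15,0],[0.06,-0.1,-0.2,0],[0.08,-0.15,-0.25,0],[0.083,-0.163,-0.29,0],[0.083,-0.163,-0.29,0],[0.083,-0.163,-0.29,0],[0.083,-0.163,-0.29,0]], jaw=0.06)

```text
clock: 57.5
eef_pos: [432.9, 130.5, 397.3]
eef_rot: [3.141, 0.003, 3.087]
wrist_force: [-0.4, -0.4, -0.5]
finger_gap: 59.6
finger_force: 0.0
```

Run:
```python
from h import *
c=cam('wrist','w20.png');W=c['W'];f=c['frame'];z=W[...,2];print(manip.read_state()['eef_pos'])
mb=(f.max(-1)<60)&(W[...,0]>480)&(W[...,0]<570)&(abs(W[...,1]-288)<40)&(z>40)&(z<150)
for ce,st,m in blob(mb): print('ball',ce,st,ray(c,*ce,99),np.nanmedian(z[m]),np.nanmax(z[m]))
D=W[...,:2]-P2W(0,0);p=-.053;X=D@[np.cos(p),np.sin(p)];Y=D@[-np.sin(p),np.cos(p)]
m=(abs(X)<36)&(abs(Y)<118)&(z>55)&(z<105);print('platen top hist',np.histogram(z[m],np.arange(55,106,5)))
hsv=cv2.cvtColor(f,cv2.COLOR_BGR2HSV)
m=(abs(z-45)<8)&(hsv[...,1]<60)&(hsv[...,2]>110)&(W[...,0]<600)&(W[...,1]<200)
for ce,st,mm in blob(m,60): print('bar',ce,ray(c,*ce,42))
```

```text
[432.9524963  131.10264335 395.35354774]
ball [346.35193133 206.48927039] [338 199  18  16 233] [525.07035094 290.82346239  99.        ] 114.53349433540228 120.84148588789412
platen top hist (array([  83,  513, 1553,  148,    6,    0,   21,   36,   43,   69]), array([ 55,  60,  65,  70,  75,  80,  85,  90,  95, 100, 105]))
bar [247.19893899 222.50132626] [568.87097432 106.2928563   42.        ]
```

View pics/w20.png

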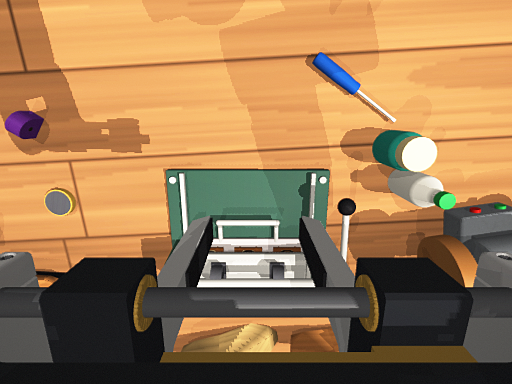

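Run:
```python
from h import *
c=cam('wrist');W=c['W'];f=c['frame'];z=W[...,2]
mb=(f.max(-1)<60)&(W[...,0]>480)&(W[...,0]<570)&(abs(W[...,1]-288)<40)&(z>40)&(z<150)
for ce,st,m in blob(mb): print('ball',ce,ray(c,*ce,99),np.nanmedian(z[m]),np.nanpercentile(z[m],95))
d=np.load('w1.npz');W0=d['W'];f0=d['f'];z0=W0[...,2]
m0=(f0.max(-1)<60)&(W0[...,0]>480)&(W0[...,0]<570)&(abs(W0[...,1]-288)<40)&(z0>40)&(z0<150)
print('start',np.nanmedian(z0[m0]),np.nanpercentile(z0[m0],95))
for Z,n in((z,'now'),(z0,'0')):
  WW=W if n=='now' else W0
  m=(WW[...,0]>480)&(WW[...,0]<520)&(WW[...,1]>-10)&(WW[...,1]<200)&(Z<25);print(n,'base',np.nanmedian(Z[m]))
```

```text
ball [346.51515152 207.54545455] [525.39107993 290.944873    99.        ] 114.77546948272067 118.86827663772422
start 111.55468353359271 115.90183421085544
now base 15.775894481041519
0 base 15.758080283660433
```

The ball sits 3 mm higher than at the start, about 0.02 rad short of fully down. I'll press it again from above with the fingers shut first.

```bash
python3 -c "
from h import *
go(524.5,290,150,3.089)"
```

```text
go [-0.0836  0.1633  0.2441] turn -0.0 rows 6.1 yaw now 3.089 j6 -1.3 t 57.6
```

move_arm(moves=[[-0.084,0.163,0.15,0],[-0.084,0.163,0.15,0],[-0.084,0.163,0.15,0],[-0.084,0.163,0.15,0],[-0.084,0.163,0.15,0],[-0.084,0.163,0.2,0],[-0.084,0.163,0.244,0],[-0.084,0.163,0.262,0],[-0.084,0.163,0.27,0],[-0.084,0.163,0.274,0],[-0.084,0.163,0.276,0],[-0.084,0.163,0.276,0]], jaw=0)

```text
clock: 58.8
eef_pos: [525.5, 289.6, 120.6]
eef_rot: [3.141, 0.001, 3.089]
wrist_force: [-0.3, 0.2, 0.4]
finger_gap: 0.8
finger_force: 0.0
```

move_arm(moves=[[0,0,0.001,0],[0,0,0.002,0],[0,0,0.003,0],[0,0,0.003,0]])

```text
clock: 59.2
eef_pos: [525.7, 289.7, 119.0]
eef_rot: [3.14, 0.002, 3.089]
wrist_force: [-3.5, -1.3, 11.0]
finger_gap: 0.3
finger_force: 5.8
```

move_arm(moves=[[0,0,0.001,0],[0,0,0.002,0],[0,0,0.003,0],[0,0,0.004,0],[0,0,0.004,0]])

```text
clock: 59.7
eef_pos: [525.7, 289.7, 115.9]
eef_rot: [3.14, 0.003, 3.089]
wrist_force: [-7.9, -2.5, 19.6]
finger_gap: 0.2
finger_force: 10.1
```

move_arm(moves=[[0,0,0.001,0],[0,0,0.002,0],[0,0,0.002,0]])

```text
clock: 60.0
eef_pos: [525.8, 289.7, 114.4]
eef_rot: [3.14, 0.003, 3.089]
wrist_force: [-9.0, -4.3, 24.4]
finger_gap: 0.4
finger_force: 12.2
```

move_arm(moves=[[0,0,0.001,0],[0,0,0.002,0],[0,0,0.003,0],[0,0,0.003,0],[0,0,0.003,0]])

```text
clock: 60.5
eef_pos: [526.0, 289.8, 113.5]
eef_rot: [3.139, 0.004, 3.089]
wrist_force: [-17.6, -8.8, 43.3]
finger_gap: 0.6
finger_force: 21.6
```

move_arm(moves=[[0,0,-0.01,0],[0,0,-0.05,0],[0,0,-0.1,0],[0.03,-0.05,-0.15,0],[0.06,-0.1,-0.2,0],[0.084,-0.15,-0.25,0],[0.084,-0.163,-0.285,0],[0.084,-0.163,-0.285,0],[0.084,-0.163,-0.285,0],[0.084,-0.163,-0.285,0]])

```text
clock: 61.5
eef_pos: [432.8, 130.5, 394.7]
eef_rot: [3.141, 0.004, 3.087]
wrist_force: [1.3, -0.2, -0.4]
finger_gap: 0.5
finger_force: 0.0
```

Run:
```python
from h import *
c=cam('wrist');c=cam('wrist');W=c['W'];f=c['frame'];z=W[...,2]
mb=(f.max(-1)<60)&(W[...,0]>480)&(W[...,0]<570)&(abs(W[...,1]-288)<40)&(z>40)&(z<150)
for ce,st,m in blob(mb): print('ball',ce,ray(c,*ce,99),np.nanmedian(z[m]),np.nanpercentile(z[m],95))
hsv=cv2.cvtColor(f,cv2.COLOR_BGR2HSV)
m=(abs(z-45)<8)&(hsv[...,1]<60)&(hsv[...,2]>110)&(W[...,0]<600)&(W[...,1]<200)
for ce,st,mm in blob(m,60): print('bar',ce,ray(c,*ce,42))
t0=np.load('t0.npz');t=cam('top');d=cv2.absdiff(t0['f'],t['frame']).max(-1)
for ce,st,mm in blob(d>60,25):print('change',ce.round(),st)
```

```text
ball [346.84322034 207.77542373] [525.15451234 290.79347359  99.        ] 114.4982452359902 118.89456038018999
bar [225.5625    223.5703125] [566.19465263  62.75402673  42.        ]
change [200. 171.] [191 169  17   4  36]
change [224. 172.] [214 169  18   5  48]
change [247. 173.] [238 170  18   5  49]
change [195. 175.] [187 173  17   5  73]
change [354. 180.] [346 173  17  14 184]
change [222. 176.] [207 174  31   5 128]
change [249. 177.] [241 175  18   5  72]
change [222. 186.] [206 184  32   4  89]
change [221. 190.] [203 189  36   4  96]
change [165. 205.] [154 200  19  11 104]
change [132. 224.] [130 217   5  15  50]
change [144. 224.] [141 217   7  15  64]
change [182. 223.] [167 216  22  11  56]
change [199. 262.] [ 148  216   77   89 1878]
change [318. 223.] [312 218  13  13 124]
change [363. 221.] [357 218  14   8  45]
change [163. 249.] [142 228  49  50 796]
change [184. 260.] [172 256  25  10 136]
change [ 72. 342.] [  16  295  139   89 4446]
change [147. 301.] [142 294  10  14  71]
change [208. 316.] [201 306  15  21 175]
change [158. 363.] [154 335  13  49 217]
change [ 74. 379.] [ 52 373  47  11 209]
```

The ball reads the same after both presses, the second to a hard stop at 43 N. What remains is about 0.02 rad of springback from the pinched heels. The bystanders I compared are unmoved and the arm is clear, so I'm handing in.

```bash
python3 -c "
from cell import manip
print(manip.sign_off())"
```

```text
the job is handed in; nothing more can be done
None
```

The job is handed in: all three loose heels (two tan, one red) lie flat, tread down in the nests, with the tray home and the press clamped; the lever springs back about 0.02 rad from its stop, and I saw no bystander moved.

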